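# Find the right balance spring for the magnifier lamp

## Task

Three look-alike springs stand on the spring tester; only one is right for the magnifier lamp: it reads about 10 N on the dial when its cap is pressed down level with the red post tops. Test all three one after another, starting at the end of the row on the robot's left: press the cap straight down until it is level with the post tops or the dial reads 12 N, whichever comes first, hold it there for a second, and never load the tester past 16 N. Then stand the right spring upright, fully home in the round socket of the white lamp foot and let go, leaving the other two in their seats and the things around undisturbed.

Things in the scene. Friction and masses are not known exactly. Their poses are not given: they have to be found in the camera images.
- mark (a point): marked height, mid grey tester (base 110 x 290 x 22 mm): level with the tops of its two red-topped posts at y = -132 and +132 mm; 87 mm above the table. x: from the springs towards the dial, y: along their row, z up. Seats: round 4 mm recesses at y = -75, 0, 75 mm in one floating plate that sinks 0.25 mm per N. An unloaded cap top stands 19 mm above this point.
- dial (a joint): needle of the tester's white dial (94 mm, face up on a 32 mm high housing, 112 mm from the springs' row): 0.15 rad per N of load on the plate, so 10 N is 1.5 rad; about 0 with the three springs unloaded (one lifted off: 1.2 N less). Turns clockwise from above, 0 at the tester's +y; black strokes every 2 N, green at 9 to 11 N, red from 16 N (2.4 rad).
- spring_a_top (a point): top centre of the sliding blue cap of spring A, one of three look-alikes. Black foot 38 mm diameter, 8 high; steel coil; cap 32 mm diameter, 24 high, to be grasped round its side; cap top 70 mm above the foot's underside when unloaded. The cap slides down at most 26 mm and springs back. 120 g. z up. Stiffness differs among the three, 0.2 to 1.6 N per mm, and cannot be seen; it starts at 2 N.
- spring_b_top (a point): top centre of the sliding blue cap of spring B, one of three look-alikes. Black foot 38 mm diameter, 8 high; steel coil; cap 32 mm diameter, 24 high, to be grasped round its side; cap top 70 mm above the foot's underside when unloaded. The cap slides down at most 26 mm and springs back. 120 g. z up. Stiffness differs among the three, 0.2 to 1.6 N per mm, and cannot be seen; it starts at 2 N.
- spring_c_top (a point): top centre of the sliding blue cap of spring C, one of three look-alikes. Black foot 38 mm diameter, 8 high; steel coil; cap 32 mm diameter, 24 high, to be grasped round its side; cap top 70 mm above the foot's underside when unloaded. The cap slides down at most 26 mm and springs back. 120 g. z up. Stiffness differs among the three, 0.2 to 1.6 N per mm, and cannot be seen; it starts at 2 N.
- socket (a point): centre of the floor of the round socket (43 mm diameter, 12 mm deep) in the white lamp foot, a fixed block 100 x 100 x 30 mm with a dark tail and steel stub, 42 mm high, on its +x side. Floor 18 mm above the table, z up. A spring standing fully home has its cap top 70 mm above this point.
- pot: bystander: small white pot with orange lid, 52 mm diameter, 42 mm high; origin under its centre
- tape: bystander: clear tape roll lying flat, 56 mm diameter, 22 mm high; origin under its centre
- cleanser: bystander: small green bottle, 36 mm diameter, 85 mm high; origin under its centre

How it is judged:
By the outcome, as a careful person would: the job done as asked, in the order asked, and still so for the second after the job is handed in, with the robot touching nothing.
It also fails if it takes over 69 s, if anything falls off the work surface, if the arm or the gripper's body presses on something with over 40 N, if the wrist force passes 120 N, or if a joint passes its speed limit or range.

## Robot

A 7-joint arm with a two-finger parallel gripper is mounted at the origin on the work surface. World frame = base frame: x ahead of the robot, y to its left, z up, the work surface at z = 0. Lengths are in mm, angles in rad, forces in N, time in s.
With the tool pointing down it reaches from about 400 to 875 mm from the base axis. Payload 4.4 kg.
Tool frame: the origin (TCP) lies at the very end of the fingers, on their centre line; the grasp point (between the pads) lies 19 mm behind it; y points along the fingers, z is the direction in which the jaws open and shut, and the axes are right-handed (so a half turn about y gives the same grasp; the last joint's range is limited). The gripper opens to 85 mm and grips with 20 to 120 N. Pads are 22 mm wide; open, the fingers measure 114 mm over their backs; the gripper's body (76 mm by 85 mm) begins 54 mm behind the grasp point. The pads swing forward as they close: fully open they stand 13 mm farther back than shut.
Start: joints at [-1.391, 0.628, 0.038, 1.517, -0.027, 0.996, -0.02], TCP at [158.14, 630.484, 205.913] pointing down, gripper open.
Joint ranges: [-3.06, 3.06], [-0.37, 2.12], [-1.25, 1.32], [0.18, 2.47], [-1.1, 4.24], [0.23, 1.98], [-2.94, 2.94]. Speed limits (rad/s): [2.57, 2.57, 3.14, 3.14, 3.14, 3.14, 3.14].

## Interface

Orientations are given as [roll, pitch, yaw] about the fixed x, y, z axes, in that order (R = Rz(yaw) Ry(pitch) Rx(roll)).
In Python, from cell import read_state, get_image, finish_job gives the robot as it stands. The module is installed in compiled form; this text tells all that it offers.
- The arm moves only by the tool servo_tool, never from a script. Its argument "increments" is a list of rows, each an object of numbers: "dx", "dy", "dz": the shift along the world's x, y, z in cm; "ax", "ay", "az": the turn, a rotation vector about the world's x, y, z in rad; "claw": the closure, from -1 (fully open) to 1 (shut). A call has 1 to 8 rows; each row is the pose to reach, as a shift and turn from the pose commanded when the call began; what a row does not reach only later rows make up. A row lasts 1/12 s, in which the tool goes at most 41.7 mm and 7.16 degrees, less where a joint would pass 70% of its speed; a pose out of reach is approached as far as the arm can. A call with a gripper value outside its range is refused whole. The fingers move at their own pace and stop on an object; the grip force is fixed at half the most. Time passes only in rows, so rows that repeat a pose let the fingers close. It gives the time, the measured TCP pose, the force and the opening at its end, in the units of the state.
- read_state(): the state, without advancing time (a new reading comes with each control period).
- get_image(name): name is "scene" or "top"; returns a dict with "color" (384x512x3 uint8, red, green, blue), "fov_y" (degrees; the focal length in pixels is half the picture's height over the tangent of half this angle, whatever the lens; pixels are square), "cx", "cy" (the principal point, pixels), "R" (3x3) and "t" (3): a world point X has camera coordinates R X + t. Camera axes: x right, y down, z forward; pixel columns grow to the right and rows downward; lengths in mm; the calibration is good to about 2 mm. A picture is of the moment at which its call begins. There is no depth.
- finish_job(): hands the job in, once; it reports no verdict.
The state is a dict: "clock": time; "qpos": joint angles; "qd": joint speeds; "tau": joint torques, N m; "eef_pos": TCP position; "tool_rot": TCP orientation; "force": force on the tool from outside, world axes, zero at the start; "torque": the same for the moment, N m; "width": finger opening in mm.
Only numpy, scipy, OpenCV 4.12 (cv2) and the standard library are available. Lean on these libraries where they do the work, as an engineer would, in place of code of your own. Each camera call takes 0.05 s, during which the arm holds its last target.

## Working session

There is one attempt and no reset: what is moved stays moved. The work goes in short steps, Python scripts to look and compute and a tool call to move; the robot and the scene stay as the last step left them, time stands still between calls to the robot, and variables do not carry over. Pictures are saved under pics/ and viewed, and the job is handed in when it is done.

Besides the shell and the picture viewer there is one more tool, called as name(argument=value, ...) on one line, values as JSON. servo_tool: Moves the arm, as the interface text tells. Its arguments: {"type":"object","properties":{"increments":{"type":"array","items":{"type":"object","properties":{"dx":{"type":"number"},"dy":{"type":"number"},"dz":{"type":"number"},"ax":{"type":"number"},"ay":{"type":"number"},"az":{"type":"number"},"claw":{"type":"number"}}}}},"required":["increments"]}

```bash
mkdir -p pics; ls; python3 - <<'E'
from cell import *
import cv2
s=read_state(); print(s)
for n in("scene","top"):
    g=get_image(n); cv2.imwrite(f"pics/{n}0.png",g["color"][:,:,::-1]); print(n,g["fov_y"],g["cx"],g["cy"],g["R"],g["t"])
E
```

```text
pics
{'clock': 0.0, 'qpos': array([-1.39080604,  0.62934885,  0.03840504,  1.51831268, -0.02702543,
        0.99630511, -0.02000269]), 'qd': array([0.0006973 , 0.00016963, 0.00096657, 0.00041876, 0.00045276,
       0.00050778, 0.00141575]), 'tau': array([-1.59402844e-04, -5.63401330e+01,  1.22625522e+00, -1.93434638e+01,
        1.09899830e-02,  1.08120116e-02, -3.22225937e-06]), 'eef_pos': array([157.94482812, 629.85340214, 205.0043718 ]), 'tool_rot': array([-1.57265405e+00,  1.94432372e-05, -2.45775718e-01]), 'force': array([ 0.65664626,  0.62035061, -0.65090311]), 'torque': array([-0.08147596, -0.03422203, -0.00024182]), 'width': 85.46023444768721}
scene 47.72684671774961 256.01353020491933 197.54871539848273 [[-0.08493005  0.99638454  0.00217674]
 [ 0.71320297  0.06231743 -0.69818197]
 [-0.69579337 -0.05774417 -0.71591704]] [ -26.05579729 -336.68034263 1398.03884068]
top 48.81001224410724 257.51545937000344 192.67567006222245 [[-0.01292132 -0.99969441 -0.02107445]
 [-0.99842211  0.014051   -0.05436777]
 [ 0.05464727  0.02033869 -0.99829856]] [ 109.30061089  572.06520439 1024.36055919]
```

View pics/scene0.png

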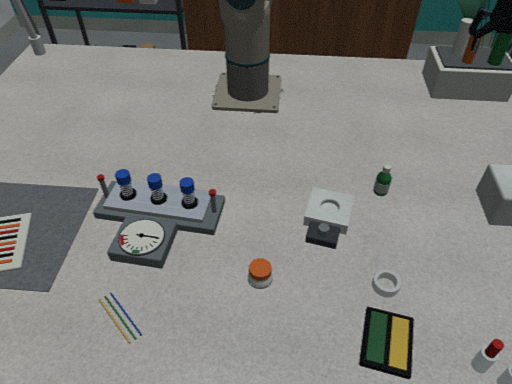

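View pics/top0.png

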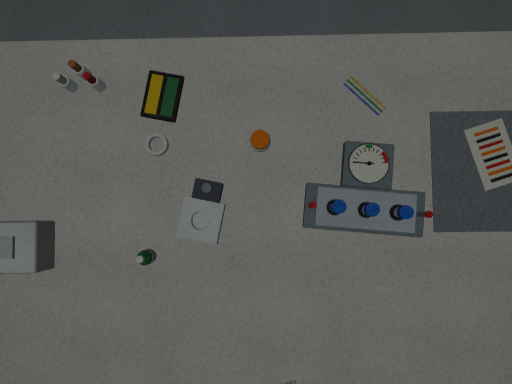

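```bash
cat > h.py <<'E'
from cell import *
import cv2, numpy as np
def cam(n):
    g=get_image(n); g["f"]=192/np.tan(np.radians(g["fov_y"]/2)); g["R"]=np.array(g["R"]);g["t"]=np.array(g["t"]); return g
def ray(g,u,v):
    d=g["R"].T@np.array([(u-g["cx"])/g["f"],(v-g["cy"])/g["f"],1]); return -g["R"].T@g["t"],d
def plane(g,u,v,z):
    o,d=ray(g,u,v); return o+d*(z-o[2])/d[2]
def proj(g,X):
    c=g["R"]@np.array(X,float)+g["t"]; return g["f"]*c[:2]/c[2]+[g["cx"],g["cy"]]
def blobs(m,amin=8):
    n,l,s,c=cv2.connectedComponentsWithStats(m.astype(np.uint8)); return [(c[i].round(1),s[i].tolist()) for i in range(1,n) if s[i,4]>=amin]
def hsv(g): return cv2.cvtColor(g["color"],cv2.COLOR_RGB2HSV)
def show(g,name,x0,y0,x1,y1,k):
    cv2.imwrite("pics/"+name,cv2.resize(g["color"][y0:y1,x0:x1,::-1],None,fx=k,fy=k,interpolation=cv2.INTER_CUBIC))
E
python3 - <<'E'
from h import *
for n in("scene","top"):
    g=cam(n);H=hsv(g)
    np.save(n+"0.npy",g,allow_pickle=True)
    for nm,m in dict(blue=(H[...,0]>105)&(H[...,0]<130)&(H[...,1]>150)&(H[...,2]>60),red=((H[...,0]<6)|(H[...,0]>174))&(H[...,1]>150)&(H[...,2]>80)).items():
        print(n,nm)
        for b in blobs(m): print(b[0],b[1],[plane(g,*b[0],z).round(1)[:2] for z in((94,106) if nm=='blue' else (87,84))])
g=np.load("top0.npy",allow_pickle=True).item(); show(g,"t1.png",290,125,450,250,5); show(g,"t2.png",130,170,260,270,6)
g=np.load("scene0.npy",allow_pickle=True).item(); show(g,"s1.png",85,155,235,275,5); show(g,"s2.png",290,160,400,260,6)
E
```

```text
scene blue
[123.1 176.2] [116, 169, 14, 16, 156] [array([ 516.5, -232.7]), array([ 528.9, -226.3])]
[154.7 180.7] [148, 174, 14, 16, 164] [array([ 524.8, -157.7]), array([ 537.1, -152.6])]
[187.  184.5] [180, 178, 14, 16, 155] [array([530.6, -83. ]), array([542.8, -79.3])]
[125.9 314.1] [111, 294, 30, 41, 46] [array([ 854.8, -124.8]), array([ 861.2, -120.3])]
scene red
[100.2 176.6] [98, 175, 6, 4, 20] [array([ 515.2, -288.3]), array([ 512.1, -290.1])]
[211.8 191.2] [209, 189, 6, 5, 25] [array([539.8, -26.3]), array([536.8, -27. ])]
[  8.4 231.4] [0, 230, 18, 4, 34] [array([ 690.1, -419. ]), array([ 687.8, -421.4])]
[121.4 239.4] [120, 235, 4, 10, 25] [array([ 690.5, -184.8]), array([ 688.2, -186.1])]
[  6.7 248.5] [0, 247, 14, 4, 28] [array([ 732.1, -401.4]), array([ 730. , -403.7])]
[497.4 343.8] [492, 339, 11, 10, 78] [array([851.4, 497.4]), array([849.8, 499.1])]
top blue
[360.6  98.5] [344, 83, 35, 32, 48] [array([ 782.2, -139.2]), array([ 778.9, -136.5])]
[338.5 206.1] [332, 200, 14, 14, 154] [array([536.2, -83. ]), array([536., -81.])]
[372.2 209.1] [366, 203, 14, 13, 150] [array([ 528.4, -158.7]), array([ 528.3, -155.7])]
[406.  211.8] [399, 205, 15, 14, 154] [array([ 521.4, -234.3]), array([ 521.3, -230.4])]
top red
[86.1 74.9] [83, 72, 7, 7, 38] [array([852.4, 499.4]), array([853.5, 500.7])]
[490.3 144.2] [479, 140, 24, 9, 56] [array([ 672.9, -432.5]), array([ 673.4, -434.1])]
[384.8 157.2] [382, 152, 6, 11, 32] [array([ 646.9, -192.4]), array([ 647.3, -193.2])]
[497.5 163.7] [487, 160, 23, 9, 58] [array([ 628. , -446.8]), array([ 628.3, -448.4])]
[312.5 204.4] [310, 202, 6, 6, 31] [array([541.1, -25.1]), array([541.1, -25.5])]
[428.9 213.9] [426, 211, 7, 7, 36] [array([ 516., -288.]), array([ 516. , -289.2])]
```

View pics/t1.png

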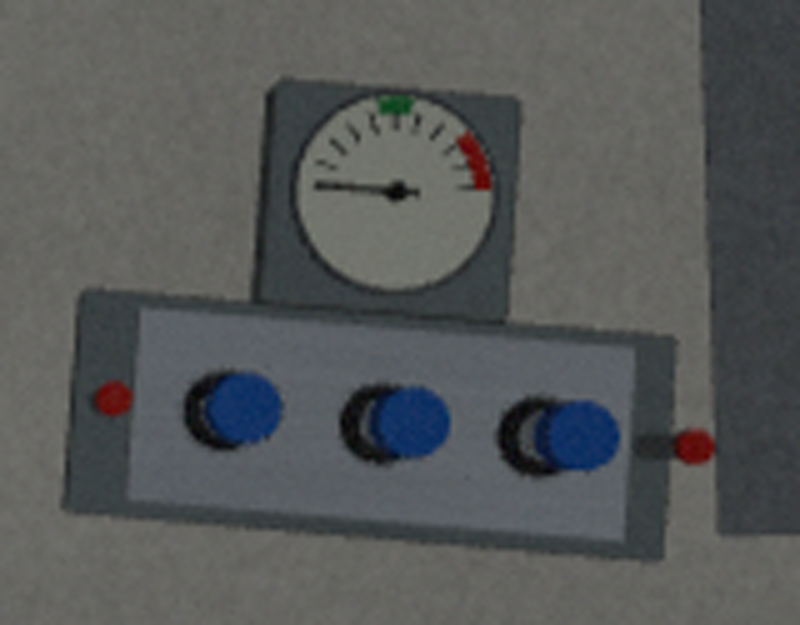

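View pics/t2.png

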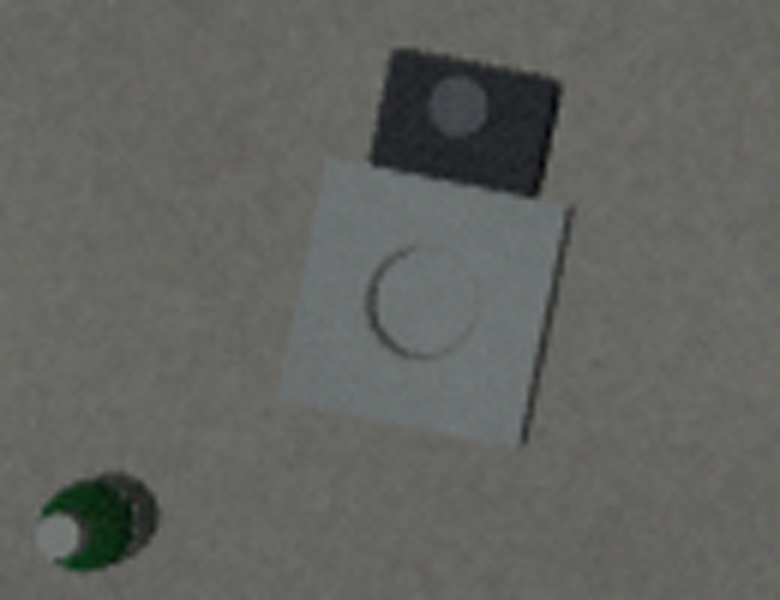

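View pics/s1.png

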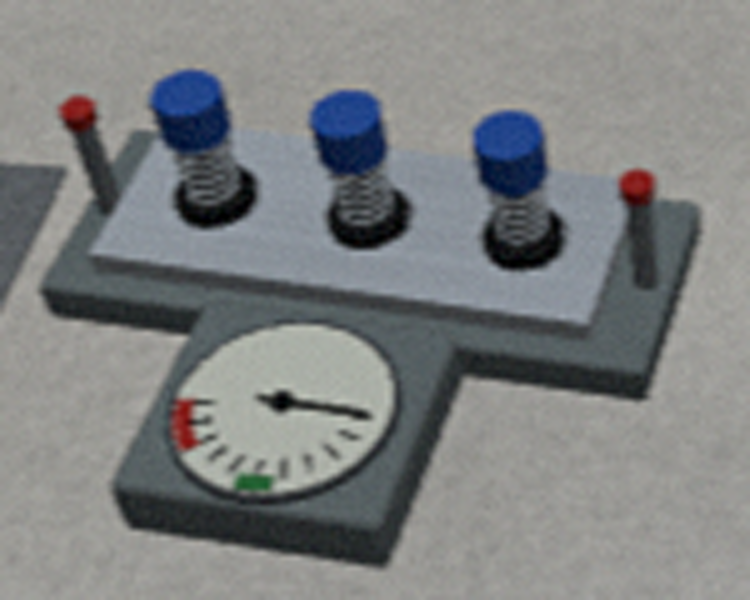

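View pics/s2.png

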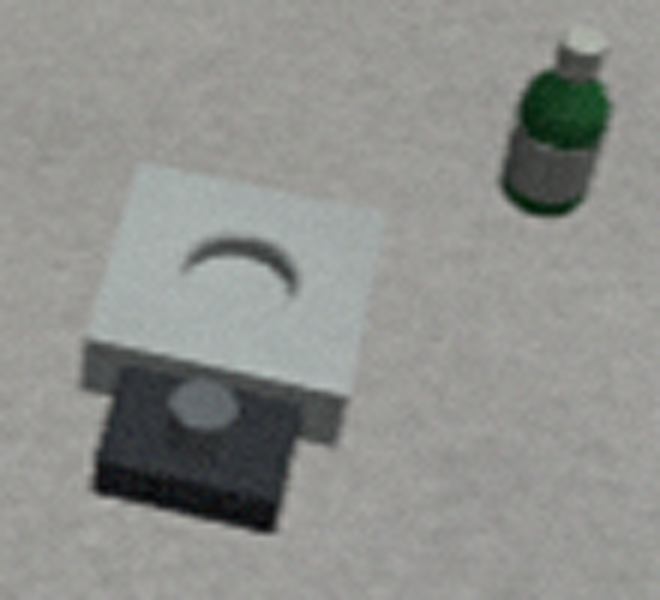

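```bash
cat >> h.py <<'E'
M=np.array([528.,-157.]); TY=np.array([.0945,.9955]); TX=np.array([.9955,-.0945])
DC=M+112*TX
def dial(g):
    # needle angle via dark pixels, rectify dial face at z=32
    S=320; k=S/100. 
    pts=[];
    src=[proj(g,[*(DC+TX*a+TY*b),33]) for a,b in((50,50),(50,-50),(-50,-50),(-50,50))]
    Hm=cv2.getPerspectiveTransform(np.float32(src),np.float32([[0,0],[S,0],[S,S],[0,S]]))
    return cv2.warpPerspective(g["color"],Hm,(S,S),flags=cv2.INTER_CUBIC)
def needle(g):
    w=dial(g); gr=cv2.cvtColor(w,cv2.COLOR_RGB2GRAY).astype(float); S=320
    # find face centre by white mask
    m=(gr>np.percentile(gr,60)-25).astype(np.uint8)
    best=[]
    ths=np.arange(-.3,3.2,.01)
    for th in ths:
        r=np.arange(40,95); u=160-r*np.cos(th); v=160-r*np.sin(th)
        best.append(gr[v.round().astype(int),u.round().astype(int)].mean())
    b=np.array(best); i=b.argmin(); w2=np.clip(np.median(b)-15-b,0,None)*(abs(ths-ths[i])<.25); th=(w2*ths).sum()/max(w2.sum(),1e-9); return w,th,th/.15
E
python3 - <<'E'
from h import *
t=np.load("top0.npy",allow_pickle=True).item();s=np.load("scene0.npy",allow_pickle=True).item()
print("block top",plane(t,130+425/6,170+302.5/6,30), "rim",plane(t,130+423.5/6,170+301/6,30))
for p in((330,160),(570,205),(520,445),(280,400)): print(plane(t,130+p[0]/6,170+p[1]/6,30).round(1))
print('scene')
for p in((140,163),(385,212),(345,397),(85,340)): print(plane(s,290+p[0]/6,160+p[1]/6,30).round(1))
for g,n in((t,'t'),(s,'s')):
    w,a,N=needle(g); print(n,a,N); cv2.imwrite(f"pics/d{n}.png",w[:,:,::-1])
a=np.hstack([cv2.imread("pics/dt.png"),cv2.imread("pics/ds.png")]);cv2.imwrite("pics/d0.png",a)
E
```

```text
block top [507.27651858 239.75336393  30.        ] rim [507.88975779 240.3585347   30.        ]
[565.5 278.1  30. ]
[545.9 180.7  30. ]
[449.5 201.7  30. ]
[468.7 298.7  30. ]
scene
[448.3 203.9  30. ]
[467.8 300.6  30. ]
[566.4 278.8  30. ]
[546.4 182.4  30. ]
t 0.08976366571105097 0.5984244380736732
s -0.23307017399733818 -1.5538011599822545
```

View pics/d0.png

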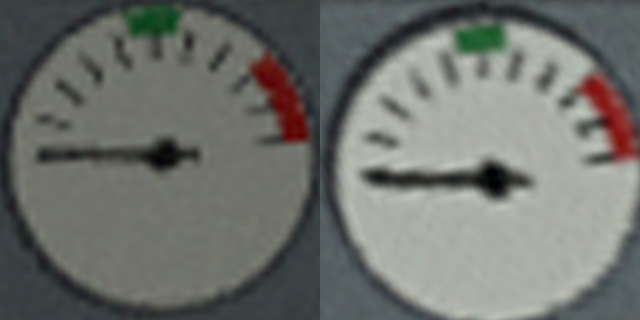

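servo_tool(increments=[{"dx": 37.7, "dy": -71.2, "az": -1.419, "claw": 1}, {"dx": 37.7, "dy": -71.2, "az": -1.419, "claw": 1}, {"dx": 37.7, "dy": -71.2, "az": -1.419, "claw": 1}, {"dx": 37.7, "dy": -71.2, "az": -1.419, "claw": 1}, {"dx": 37.7, "dy": -71.2, "az": -1.419, "claw": 1}, {"dx": 37.7, "dy": -71.2, "az": -1.419, "claw": 1}, {"dx": 37.7, "dy": -71.2, "az": -1.419, "claw": 1}, {"dx": 37.7, "dy": -71.2, "az": -1.419, "claw": 1}])

```text
invalid input at $.increments[0]: expected keys dx, dy, dz, ax, ay, az, claw
```

servo_tool(increments=[{"dx": 37.7, "dy": -71.2, "dz": 0, "ax": 0, "ay": 0, "az": -1.419, "claw": 1}, {"dx": 37.7, "dy": -71.2, "dz": 0, "ax": 0, "ay": 0, "az": -1.419, "claw": 1}, {"dx": 37.7, "dy": -71.2, "dz": 0, "ax": 0, "ay": 0, "az": -1.419, "claw": 1}, {"dx": 37.7, "dy": -71.2, "dz": 0, "ax": 0, "ay": 0, "az": -1.419, "claw": 1}, {"dx": 37.7, "dy": -71.2, "dz": 0, "ax": 0, "ay": 0, "az": -1.419, "claw": 1}, {"dx": 37.7, "dy": -71.2, "dz": 0, "ax": 0, "ay": 0, "az": -1.419, "claw": 1}, {"dx": 37.7, "dy": -71.2, "dz": 0, "ax": 0, "ay": 0, "az": -1.419, "claw": 1}, {"dx": 37.7, "dy": -71.2, "dz": 0, "ax": 0, "ay": 0, "az": -1.419, "claw": 1}])

```text
clock: 0.87
eef_pos: [314.6, 334.1, 206.1]
tool_rot: [-1.571, 0.0, -1.252]
force: [1.2, 0.4, 0.0]
width: 0.1
```

```bash
python3 - <<'E'
from h import *
s=read_state(); print(s["qpos"].round(3),s["eef_pos"],s["tool_rot"],s["force"])
E
```

```text
[-1.126  0.374  0.338  2.035 -0.177  0.759 -0.362] [314.58679822 334.08971194 206.07137133] [-1.57052659e+00  4.45944588e-04 -1.25170487e+00] [1.20445718 0.43925209 0.04250967]
```

servo_tool(increments=[{"dx": 22.1, "dy": -41.7, "dz": 0, "ax": 0, "ay": 0, "az": -0.416, "claw": 1}, {"dx": 22.1, "dy": -41.7, "dz": 0, "ax": 0, "ay": 0, "az": -0.416, "claw": 1}, {"dx": 22.1, "dy": -41.7, "dz": 0, "ax": 0, "ay": 0, "az": -0.416, "claw": 1}, {"dx": 22.1, "dy": -41.7, "dz": 0, "ax": 0, "ay": 0, "az": -0.416, "claw": 1}, {"dx": 22.1, "dy": -41.7, "dz": 0, "ax": 0, "ay": 0, "az": -0.416, "claw": 1}, {"dx": 22.1, "dy": -41.7, "dz": 0, "ax": 0, "ay": 0, "az": -0.416, "claw": 1}, {"dx": 22.1, "dy": -41.7, "dz": 0, "ax": 0, "ay": 0, "az": -0.416, "claw": 1}, {"dx": 22.1, "dy": -41.7, "dz": 0, "ax": 0, "ay": 0, "az": -0.416, "claw": 1}])

```text
clock: 1.53
eef_pos: [470.8, 39.6, 206.0]
tool_rot: [-1.571, 0.0, -1.662]
force: [1.3, 0.8, -0.6]
width: -0.1
```

servo_tool(increments=[{"dx": 6.45, "dy": -12.25, "dz": 0, "ax": 0, "ay": 0, "az": 0, "claw": 1}, {"dx": 6.45, "dy": -12.25, "dz": 0, "ax": 0, "ay": 0, "az": 0, "claw": 1}, {"dx": 6.45, "dy": -12.25, "dz": -3, "ax": 0, "ay": 0, "az": 0, "claw": 1}, {"dx": 6.45, "dy": -12.25, "dz": -7.5, "ax": 0, "ay": 0, "az": 0, "claw": 1}, {"dx": 6.45, "dy": -12.25, "dz": -7.5, "ax": 0, "ay": 0, "az": 0, "claw": 1}, {"dx": 6.45, "dy": -12.25, "dz": -7.5, "ax": 0, "ay": 0, "az": 0, "claw": 1}])

```text
clock: 2.03
eef_pos: [532.3, -82.7, 127.4]
tool_rot: [-1.578, -0.001, -1.665]
force: [-0.2, 0.3, -0.6]
width: 0.1
```

```bash
cat >> h.py <<'E'
PIV={"top":(163,153),"scene":(170,180)}
def needle2(n,g=None):
    g=g or cam(n); w=dial(g); gr=cv2.GaussianBlur(cv2.cvtColor(w,cv2.COLOR_RGB2GRAY),(3,3),0).astype(np.float32)
    p=PIV[n]; ths=np.arange(-.3,3.3,.01); r=np.arange(22,85)
    u=(p[0]-np.outer(np.cos(ths),r)).astype(np.float32); v=(p[1]-np.outer(np.sin(ths),r)).astype(np.float32)
    b=cv2.remap(gr,u,v,cv2.INTER_LINEAR).mean(1); i=b.argmin()
    d=np.clip(np.median(b)-10-b,0,None)*(abs(ths-ths[i])<.2); th=(d*ths).sum()/max(d.sum(),1e-9)
    return g,w,round(th,3),round(th/.15,2)
def st():
    s=read_state(); print("t",round(s["clock"],2),"p",s["eef_pos"].round(2),"r",s["tool_rot"].round(3),"f",s["force"].round(2),"w",round(s["width"],1)); return s
E
python3 - <<'E'
from h import *
for n in("top","scene"): print(needle2(n,np.load(n+"0.npy",allow_pickle=True).item())[2:])
st()
g,w,a,N=needle2("top");print(a,N)
show(g,"t3.png",290,125,450,250,5)
g,w,a,N=needle2("scene");print(a,N)
show(g,"s3.png",85,155,235,275,5)
st()
E
```

```text
(np.float64(-0.028), np.float64(-0.19))
(np.float64(0.011), np.float64(0.07))
t 2.03 p [532.27 -82.73 127.38] r [-1.578e+00 -1.000e-03 -1.665e+00] f [-0.2   0.35 -0.64] w 0.1
2.59 17.27
0.011 0.07
t 2.13 p [534.31 -80.97 130.74] r [-1.572  0.    -1.662] f [0.21 0.34 0.43] w -0.1
```

View pics/t3.png

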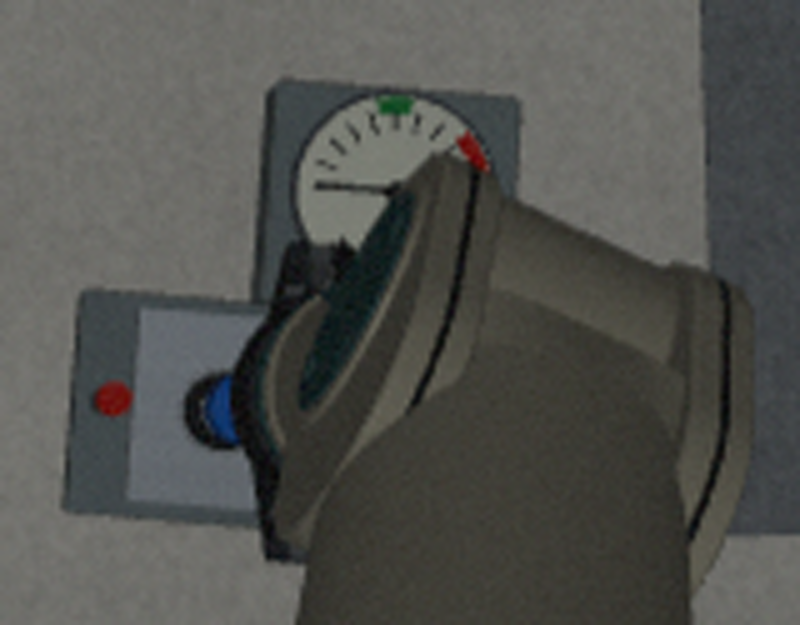

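View pics/s3.png

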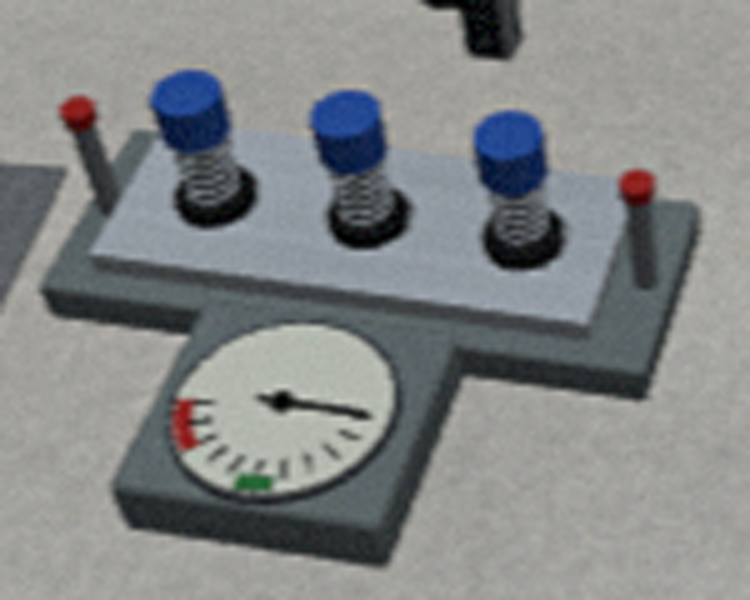

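```bash
python3 - <<'E'
from h import *
g,w,a,N=needle2("scene")
for X in([534.3,-81,130.7],[534.3,-81,155],[535,-82.3,106],[528,-157,106]): print(X,proj(g,X))
show(g,"s4.png",150,130,220,200,8); st(); print(a,N)
E
```

```text
[534.3, -81, 130.7] [185.70200339 173.51090451]
[534.3, -81, 155] [184.3973789  165.05241802]
[535, -82.3, 106] [186.33368416 181.97617063]
[528, -157, 106] [153.74924777 177.78023195]
t 2.18 p [535.1  -80.56 131.68] r [-1.57   0.    -1.661] f [1.5  0.1  0.36] w 0.1
0.011 0.07
```

View pics/s4.png

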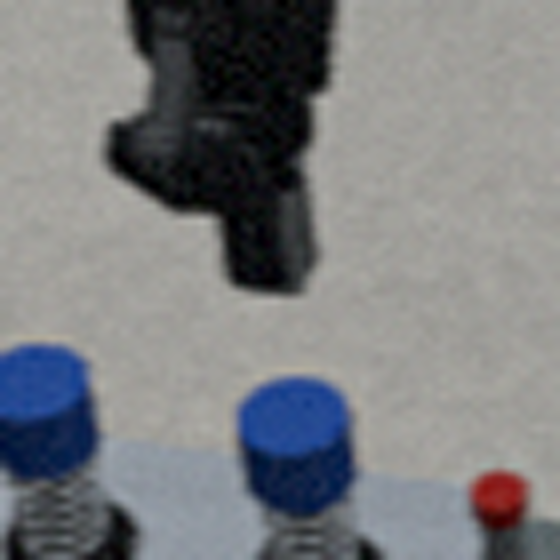

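servo_tool(increments=[{"dx": 0, "dy": -0.15, "dz": -1, "ax": 0, "ay": 0, "az": 0, "claw": 1}, {"dx": 0, "dy": -0.15, "dz": -2, "ax": 0, "ay": 0, "az": 0, "claw": 1}, {"dx": 0, "dy": -0.15, "dz": -2, "ax": 0, "ay": 0, "az": 0, "claw": 1}])

```text
clock: 2.43
eef_pos: [533.8, -81.5, 109.9]
tool_rot: [-1.572, 0.001, -1.66]
force: [-0.3, 0.8, 0.8]
width: 0.2
```

```bash
python3 - <<'E'
from h import *
g,w,a,N=needle2("scene")
s=st();print(proj(g,s["eef_pos"]))
show(g,"s5.png",150,130,220,200,8); print(a,N)
E
```

```text
t 2.48 p [533.99 -81.77 110.36] r [-1.572  0.    -1.661] f [ 0.37 -0.12  1.5 ] w -0.0
[186.43888458 180.23547956]
0.012 0.08
```

View pics/s5.png

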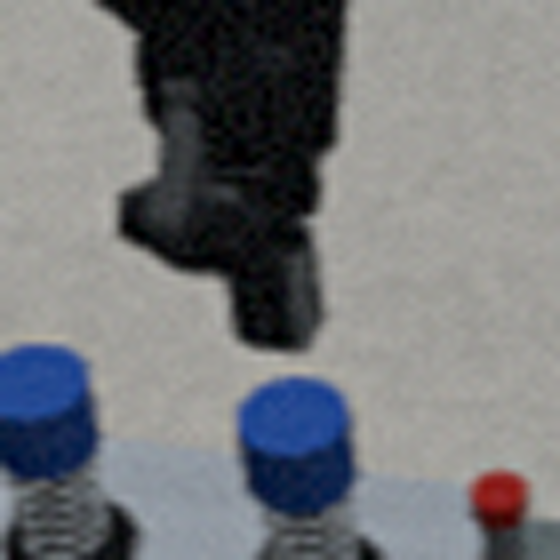

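servo_tool(increments=[{"dx": 0, "dy": 0, "dz": -0.3, "ax": 0, "ay": 0, "az": 0, "claw": 1}, {"dx": 0, "dy": 0, "dz": -0.6, "ax": 0, "ay": 0, "az": 0, "claw": 1}, {"dx": 0, "dy": 0, "dz": -0.8, "ax": 0, "ay": 0, "az": 0, "claw": 1}, {"dx": 0, "dy": 0, "dz": -0.8, "ax": 0, "ay": 0, "az": 0, "claw": 1}])

```text
clock: 2.82
eef_pos: [534.5, -82.5, 102.6]
tool_rot: [-1.571, 0.0, -1.662]
force: [-0.4, 0.3, -0.0]
width: 0.2
```

```bash
python3 - <<'E'
from h import *
g,w,a,N=needle2("scene")
s=st();print(proj(g,s["eef_pos"]))
show(g,"s6.png",150,130,220,200,8); print(a,N)
E
```

```text
t 2.87 p [534.58 -82.61 102.76] r [-1.571  0.    -1.662] f [-0.25  0.35  0.1 ] w 0.2
[186.39851089 182.89828008]
0.012 0.08
```

View pics/s6.png

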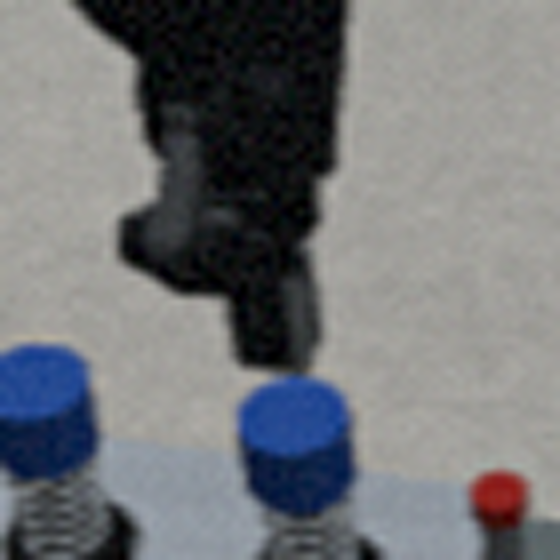

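```bash
python3 - <<'E'
from h import *
g=cam("top")
s=st();print(proj(g,s["eef_pos"]),proj(g,s["eef_pos"]+[0,0,18]))
im=g["color"][170:250,300:380]; im=np.clip(im.astype(float)*2,0,255).astype(np.uint8)
cv2.imwrite("pics/t6.png",cv2.resize(im[:,:,::-1],None,fx=7,fy=7,interpolation=cv2.INTER_CUBIC))
E
```

```text
t 2.92 p [534.71 -82.64 102.9 ] r [-1.571  0.    -1.662] f [-0.69 -0.31 -0.35] w 0.0
[339.03007635 206.69242605] [340.43067456 206.51819612]
```

View pics/t6.png

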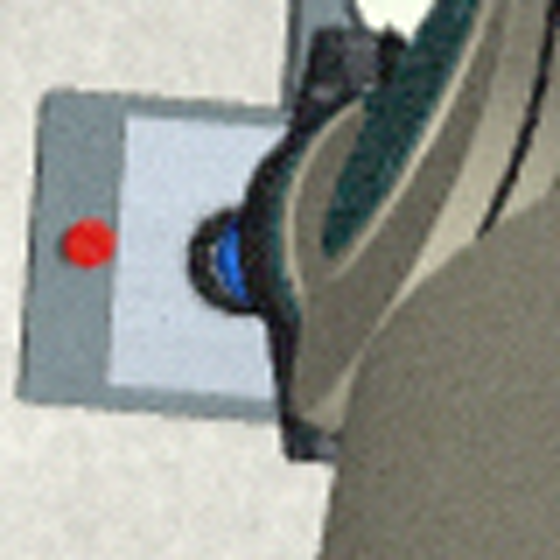

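servo_tool(increments=[{"dx": 0, "dy": 0, "dz": -0.3, "ax": 0, "ay": 0, "az": 0, "claw": 1}, {"dx": 0, "dy": 0, "dz": -0.6, "ax": 0, "ay": 0, "az": 0, "claw": 1}, {"dx": 0, "dy": 0, "dz": -0.9, "ax": 0, "ay": 0, "az": 0, "claw": 1}, {"dx": 0, "dy": 0, "dz": -0.9, "ax": 0, "ay": 0, "az": 0, "claw": 1}])

```text
clock: 3.25
eef_pos: [534.2, -82.5, 93.2]
tool_rot: [-1.572, 0.0, -1.662]
force: [0.1, 0.2, -0.1]
width: -0.2
```

```bash
python3 - <<'E'
from h import *
g,w,a,N=needle2("scene")
s=st();print(proj(g,s["eef_pos"]))
show(g,"s7.png",150,130,220,200,8); print(a,N)
E
```

```text
t 3.3 p [534.36 -82.61  93.48] r [-1.572  0.    -1.662] f [-0.47 -0.44  0.59] w -0.1
[186.88614752 185.84878736]
0.011 0.07
```

View pics/s7.png

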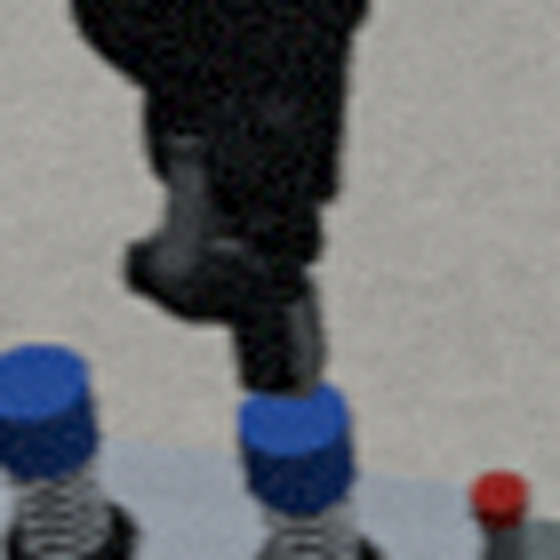

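servo_tool(increments=[{"dx": 0, "dy": 0, "dz": -0.2, "ax": 0, "ay": 0, "az": 0, "claw": 1}, {"dx": 0, "dy": 0, "dz": -0.4, "ax": 0, "ay": 0, "az": 0, "claw": 1}, {"dx": 0, "dy": 0, "dz": -0.4, "ax": 0, "ay": 0, "az": 0, "claw": 1}])

```text
clock: 3.55
eef_pos: [534.5, -82.6, 89.6]
tool_rot: [-1.571, 0.0, -1.662]
force: [0.1, -1.1, -0.7]
width: -0.1
```

```bash
python3 - <<'E'
from h import *
g,w,a,N=needle2("scene")
s=st();print(proj(g,s["eef_pos"]))
show(g,"s8.png",160,150,210,200,11); print(a,N)
E
```

```text
t 3.6 p [534.58 -82.59  89.71] r [-1.571  0.    -1.662] f [0.23 0.52 0.1 ] w -0.0
[187.06644095 187.13095085]
0.008 0.05
```

View pics/s8.png

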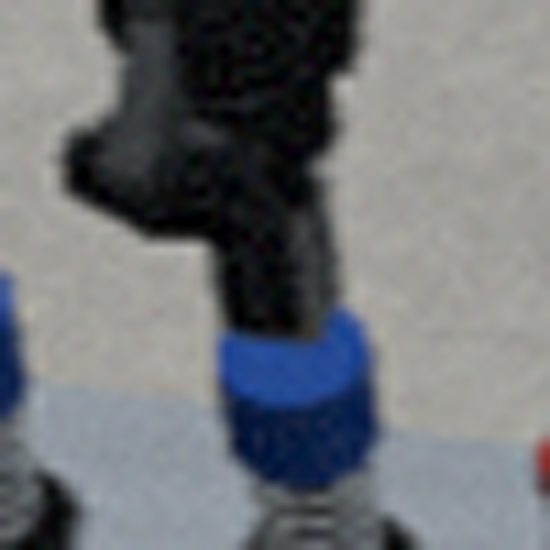

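servo_tool(increments=[{"dx": 0, "dy": 0.2, "dz": -0.1, "ax": 0, "ay": 0, "az": 0, "claw": 1}, {"dx": 0, "dy": 0.2, "dz": -0.2, "ax": 0, "ay": 0, "az": 0, "claw": 1}, {"dx": 0, "dy": 0.2, "dz": -0.3, "ax": 0, "ay": 0, "az": 0, "claw": 1}, {"dx": 0, "dy": 0.2, "dz": -0.3, "ax": 0, "ay": 0, "az": 0, "claw": 1}])

```text
clock: 3.93
eef_pos: [534.6, -80.5, 86.7]
tool_rot: [-1.571, 0.0, -1.662]
force: [-0.6, 0.1, 0.2]
width: -0.1
```

```bash
python3 - <<'E'
from h import *
g,w,a,N=needle2("scene")
s=st()
show(g,"s9.png",160,150,210,200,11); print(a,N)
E
```

```text
t 3.98 p [534.64 -80.58  86.82] r [-1.571  0.    -1.662] f [0.85 0.04 0.66] w -0.1
0.008 0.05
```

View pics/s9.png

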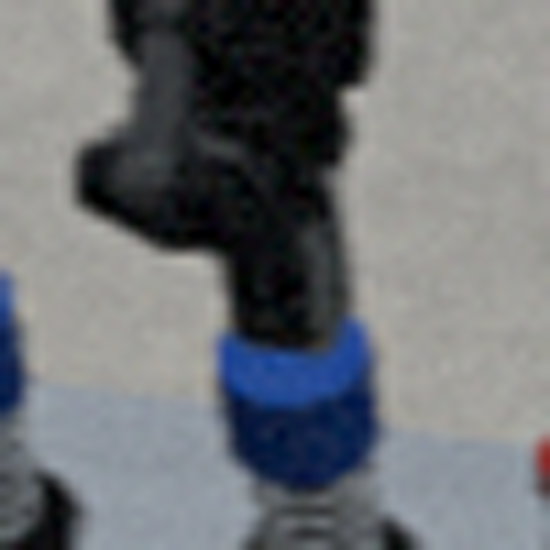

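servo_tool(increments=[{"dx": 0, "dy": 0.1, "dz": -0.1, "ax": 0, "ay": 0, "az": 0, "claw": 1}, {"dx": 0, "dy": 0.1, "dz": -0.2, "ax": 0, "ay": 0, "az": 0, "claw": 1}, {"dx": 0, "dy": 0.1, "dz": -0.3, "ax": 0, "ay": 0, "az": 0, "claw": 1}, {"dx": 0, "dy": 0.1, "dz": -0.4, "ax": 0, "ay": 0, "az": 0, "claw": 1}, {"dx": 0, "dy": 0.1, "dz": -0.4, "ax": 0, "ay": 0, "az": 0, "claw": 1}])

```text
clock: 4.4
eef_pos: [534.5, -79.6, 82.7]
tool_rot: [-1.571, 0.0, -1.662]
force: [0.2, -0.3, 0.5]
width: -0.2
```

```bash
python3 - <<'E'
from h import *
g,w,a,N=needle2("scene")
s=st()
show(g,"s10.png",160,150,210,200,11); print(a,N)
E
```

```text
t 4.45 p [534.62 -79.64  82.76] r [-1.571  0.    -1.662] f [ 0.85  0.07 -0.33] w -0.0
0.011 0.07
```

View pics/s10.png

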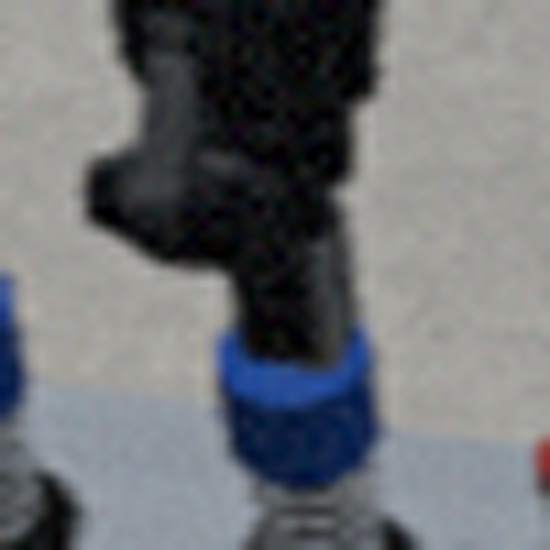

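servo_tool(increments=[{"dx": 0, "dy": 0, "dz": -0.1, "ax": 0, "ay": 0, "az": 0, "claw": 1}, {"dx": 0, "dy": 0, "dz": -0.2, "ax": 0, "ay": 0, "az": 0, "claw": 1}, {"dx": 0, "dy": 0, "dz": -0.3, "ax": 0, "ay": 0, "az": 0, "claw": 1}, {"dx": 0, "dy": 0, "dz": -0.4, "ax": 0, "ay": 0, "az": 0, "claw": 1}, {"dx": 0, "dy": 0, "dz": -0.4, "ax": 0, "ay": 0, "az": 0, "claw": 1}])

```text
clock: 4.87
eef_pos: [534.8, -79.7, 78.9]
tool_rot: [-1.571, 0.0, -1.662]
force: [-0.3, -0.7, 2.3]
width: 0.3
```

```bash
python3 - <<'E'
from h import *
g,w,a,N=needle2("scene")
s=st()
show(g,"s11.png",160,150,210,200,11); print(a,N)
E
```

```text
t 4.92 p [534.82 -79.65  78.96] r [-1.571  0.    -1.662] f [-1.1  -0.11  1.72] w 0.4
0.312 2.08
```

View pics/s11.png

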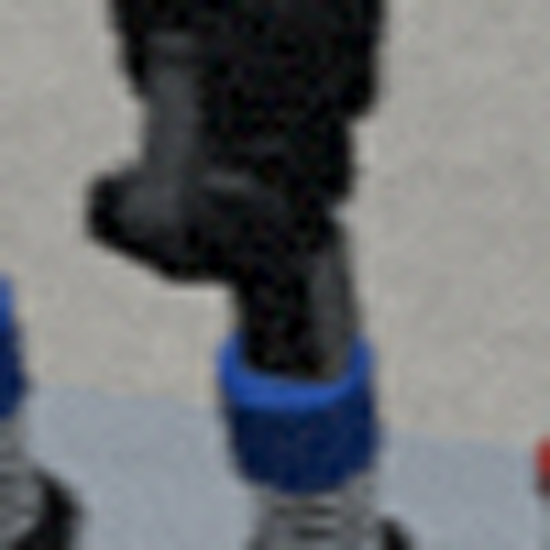

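servo_tool(increments=[{"dx": 0, "dy": 0, "dz": -0.1, "ax": 0, "ay": 0, "az": 0, "claw": 1}, {"dx": 0, "dy": 0, "dz": -0.2, "ax": 0, "ay": 0, "az": 0, "claw": 1}, {"dx": 0, "dy": 0, "dz": -0.3, "ax": 0, "ay": 0, "az": 0, "claw": 1}, {"dx": 0, "dy": 0, "dz": -0.3, "ax": 0, "ay": 0, "az": 0, "claw": 1}])

```text
clock: 5.25
eef_pos: [534.8, -79.7, 75.8]
tool_rot: [-1.571, -0.0, -1.662]
force: [0.4, 0.5, 2.1]
width: -0.1
```

```bash
python3 - <<'E'
from h import *
g,w,a,N=needle2("scene")
s=st(); print(a,N)
E
```

```text
t 5.3 p [534.8  -79.66  75.88] r [-1.571  0.    -1.662] f [ 0.45 -0.55  2.75] w -0.2
0.415 2.76
```

servo_tool(increments=[{"dx": 0, "dy": 0, "dz": -0.3, "ax": 0, "ay": 0, "az": 0, "claw": 1}, {"dx": 0, "dy": 0, "dz": -0.6, "ax": 0, "ay": 0, "az": 0, "claw": 1}, {"dx": 0, "dy": 0, "dz": -0.9, "ax": 0, "ay": 0, "az": 0, "claw": 1}, {"dx": 0, "dy": 0, "dz": -1.2, "ax": 0, "ay": 0, "az": 0, "claw": 1}, {"dx": 0, "dy": 0, "dz": -1.4, "ax": 0, "ay": 0, "az": 0, "claw": 1}, {"dx": 0, "dy": 0, "dz": -1.4, "ax": 0, "ay": 0, "az": 0, "claw": 1}])

```text
clock: 5.8
eef_pos: [534.8, -79.7, 61.6]
tool_rot: [-1.571, -0.0, -1.662]
force: [-1.3, -0.2, 6.1]
width: -0.0
```

```bash
python3 - <<'E'
from h import *
g,w,a,N=needle2("scene")
s=st(); print(a,N)
show(g,"s12.png",90,150,240,270,5)
print([proj(g,[*(M+b*TY),87]).round(1) for b in(132,75,-132)])
E
```

```text
t 5.85 p [534.8  -79.67  61.7 ] r [-1.571  0.    -1.662] f [-0.61  0.52  5.25] w -0.0
0.844 5.63
[array([212.1, 191.4]), array([187.3, 188.2]), array([100.1, 176.7])]
```

View pics/s12.png

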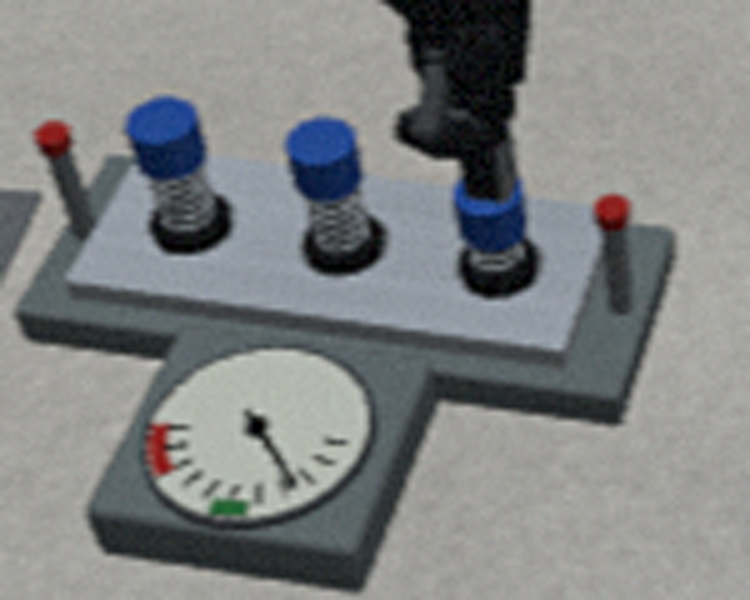

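servo_tool(increments=[{"dx": 0, "dy": 0, "dz": -0.07, "ax": 0, "ay": 0, "az": 0, "claw": 1}, {"dx": 0, "dy": 0, "dz": -0.07, "ax": 0, "ay": 0, "az": 0, "claw": 1}, {"dx": 0, "dy": 0, "dz": -0.07, "ax": 0, "ay": 0, "az": 0, "claw": 1}, {"dx": 0, "dy": 0, "dz": -0.07, "ax": 0, "ay": 0, "az": 0, "claw": 1}, {"dx": 0, "dy": 0, "dz": -0.07, "ax": 0, "ay": 0, "az": 0, "claw": 1}, {"dx": 0, "dy": 0, "dz": -0.07, "ax": 0, "ay": 0, "az": 0, "claw": 1}, {"dx": 0, "dy": 0, "dz": -0.07, "ax": 0, "ay": 0, "az": 0, "claw": 1}, {"dx": 0, "dy": 0, "dz": -0.07, "ax": 0, "ay": 0, "az": 0, "claw": 1}])

```text
clock: 6.52
eef_pos: [534.8, -79.7, 61.3]
tool_rot: [-1.571, 0.0, -1.662]
force: [-1.0, -0.3, 5.0]
width: 0.1
```

```bash
python3 - <<'E'
from h import *
g,w,a,N=needle2("scene")
s=st(); print(a,N)
show(g,"s13.png",160,160,220,210,12)
print([proj(g,[*(M+b*TY),87]).round(1) for b in(132,75,-132)])
E
```

```text
t 6.57 p [534.82 -79.65  61.26] r [-1.571  0.    -1.662] f [-0.21  0.42  5.19] w -0.1
0.858 5.72
[array([212.1, 191.4]), array([187.3, 188.2]), array([100.1, 176.7])]
```

View pics/s13.png

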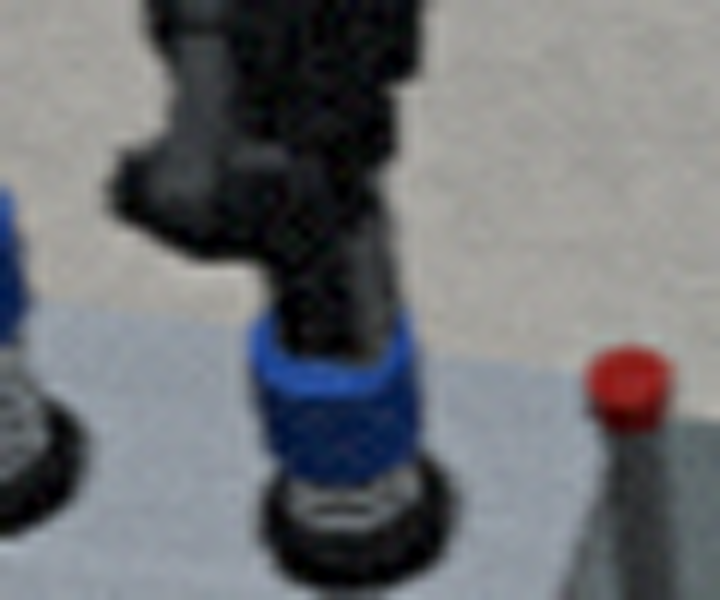

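servo_tool(increments=[{"dx": 0, "dy": 0, "dz": 0, "ax": 0, "ay": 0, "az": 0, "claw": 1}, {"dx": 0, "dy": 0, "dz": 0, "ax": 0, "ay": 0, "az": 0, "claw": 1}, {"dx": 0, "dy": 0, "dz": 0, "ax": 0, "ay": 0, "az": 0, "claw": 1}, {"dx": 0, "dy": 0, "dz": 0, "ax": 0, "ay": 0, "az": 0, "claw": 1}, {"dx": 0, "dy": 0, "dz": 0, "ax": 0, "ay": 0, "az": 0, "claw": 1}, {"dx": 0, "dy": 0, "dz": 0, "ax": 0, "ay": 0, "az": 0, "claw": 1}, {"dx": 0, "dy": 0, "dz": 0, "ax": 0, "ay": 0, "az": 0, "claw": 1}])

```text
clock: 7.15
eef_pos: [534.8, -79.7, 61.3]
tool_rot: [-1.571, 0.0, -1.662]
force: [-1.0, -0.9, 4.9]
width: -0.0
```

servo_tool(increments=[{"dx": 0, "dy": 0, "dz": 3.3, "ax": 0, "ay": 0, "az": 0, "claw": 1}, {"dx": 0, "dy": 0, "dz": 3.8, "ax": 0, "ay": 0, "az": 0, "claw": 1}, {"dx": -0.35, "dy": -3.7, "dz": 3.8, "ax": 0, "ay": 0, "az": 0, "claw": 1}, {"dx": -0.71, "dy": -7.47, "dz": 3.8, "ax": 0, "ay": 0, "az": 0, "claw": 1}, {"dx": -0.71, "dy": -7.47, "dz": 3.8, "ax": 0, "ay": 0, "az": 0, "claw": 1}, {"dx": -0.71, "dy": -7.47, "dz": 2.6, "ax": 0, "ay": 0, "az": 0, "claw": 1}, {"dx": -0.71, "dy": -7.47, "dz": 2.3, "ax": 0, "ay": 0, "az": 0, "claw": 1}, {"dx": -0.71, "dy": -7.47, "dz": 2.3, "ax": 0, "ay": 0, "az": 0, "claw": 1}])

```text
clock: 7.82
eef_pos: [526.5, -153.7, 83.0]
tool_rot: [-1.573, 0.001, -1.662]
force: [0.8, 0.9, -0.8]
width: -0.0
```

```bash
python3 - <<'E'
from h import *
g,w,a,N=needle2("scene")
s=st(); print(a,N)
show(g,"s14.png",125,150,205,205,9)
E
```

```text
t 7.87 p [ 527.02 -153.65   83.48] r [-1.573e+00  1.000e-03 -1.661e+00] f [0.18 0.31 0.1 ] w 0.1
0.011 0.07
```

View pics/s14.png

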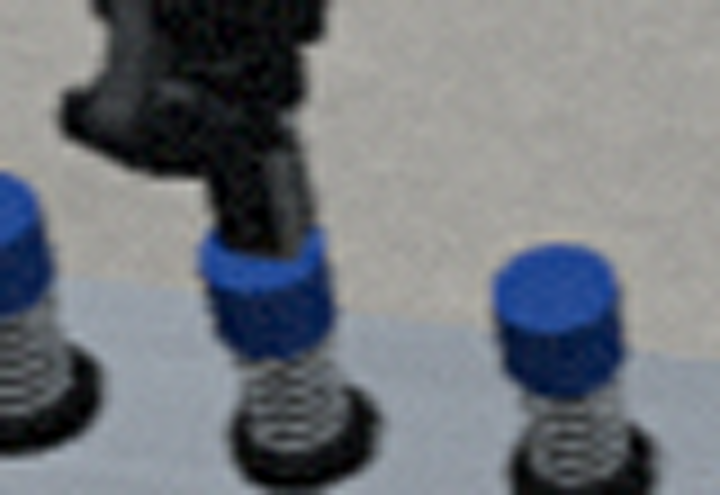

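servo_tool(increments=[{"dx": 0, "dy": 0, "dz": -0.2, "ax": 0, "ay": 0, "az": 0, "claw": 1}, {"dx": 0, "dy": 0, "dz": -0.4, "ax": 0, "ay": 0, "az": 0, "claw": 1}, {"dx": 0, "dy": 0, "dz": -0.6, "ax": 0, "ay": 0, "az": 0, "claw": 1}, {"dx": 0, "dy": 0, "dz": -0.6, "ax": 0, "ay": 0, "az": 0, "claw": 1}])

```text
clock: 8.2
eef_pos: [528.0, -153.9, 78.2]
tool_rot: [-1.57, 0.0, -1.661]
force: [0.4, 0.4, 3.6]
width: -0.2
```

```bash
python3 - <<'E'
from h import *
g,w,a,N=needle2("scene")
s=st(); print(a,N)
E
```

```text
t 8.25 p [ 528.02 -153.93   78.41] r [-1.57   0.    -1.661] f [0.04 1.51 2.36] w 0.0
0.407 2.71
```

servo_tool(increments=[{"dx": 0, "dy": 0, "dz": -0.15, "ax": 0, "ay": 0, "az": 0, "claw": 1}, {"dx": 0, "dy": 0, "dz": -0.3, "ax": 0, "ay": 0, "az": 0, "claw": 1}, {"dx": 0, "dy": 0, "dz": -0.3, "ax": 0, "ay": 0, "az": 0, "claw": 1}])

```text
clock: 8.5
eef_pos: [528.0, -154.0, 75.2]
tool_rot: [-1.57, 0.0, -1.662]
force: [0.5, 0.6, 3.8]
width: -0.2
```

```bash
python3 - <<'E'
from h import *
g,w,a,N=needle2("scene")
s=st(); print(a,N)
E
```

```text
t 8.55 p [ 527.95 -154.11   75.32] r [-1.57   0.    -1.662] f [0.82 1.58 4.11] w -0.1
0.641 4.27
```

servo_tool(increments=[{"dx": 0, "dy": 0, "dz": -0.25, "ax": 0, "ay": 0, "az": 0, "claw": 1}, {"dx": 0, "dy": 0, "dz": -0.5, "ax": 0, "ay": 0, "az": 0, "claw": 1}, {"dx": 0, "dy": 0, "dz": -0.75, "ax": 0, "ay": 0, "az": 0, "claw": 1}, {"dx": 0, "dy": 0, "dz": -0.75, "ax": 0, "ay": 0, "az": 0, "claw": 1}])

```text
clock: 8.88
eef_pos: [528.0, -154.0, 67.9]
tool_rot: [-1.57, 0.001, -1.662]
force: [-0.4, 1.8, 7.9]
width: -0.1
```

```bash
python3 - <<'E'
from h import *
g,w,a,N=needle2("scene")
s=st(); print(a,N)
E
```

```text
t 8.93 p [ 528.02 -154.01   68.  ] r [-1.570e+00  1.000e-03 -1.662e+00] f [-0.26  2.58  7.79] w 0.1
1.155 7.7
```

servo_tool(increments=[{"dx": 0, "dy": 0, "dz": -0.25, "ax": 0, "ay": 0, "az": 0, "claw": 1}, {"dx": 0, "dy": 0, "dz": -0.45, "ax": 0, "ay": 0, "az": 0, "claw": 1}, {"dx": 0, "dy": 0, "dz": -0.6, "ax": 0, "ay": 0, "az": 0, "claw": 1}, {"dx": 0, "dy": 0, "dz": -0.6, "ax": 0, "ay": 0, "az": 0, "claw": 1}])

```text
clock: 9.27
eef_pos: [528.1, -153.9, 62.2]
tool_rot: [-1.57, 0.001, -1.662]
force: [-0.4, 2.3, 9.4]
width: -0.0
```

```bash
python3 - <<'E'
from h import *
g,w,a,N=needle2("scene")
s=st(); print(a,N)
show(g,"s15.png",90,150,240,270,5)
E
```

```text
t 9.32 p [ 528.06 -153.99   62.36] r [-1.570e+00  1.000e-03 -1.662e+00] f [-0.67  2.59 11.03] w -0.2
1.533 10.22
```

View pics/s15.png

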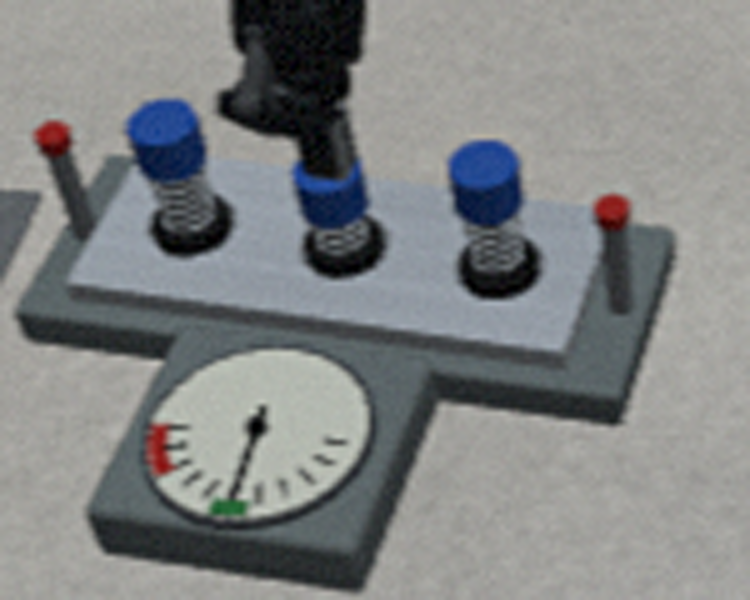

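servo_tool(increments=[{"dx": 0, "dy": 0, "dz": -0.09, "ax": 0, "ay": 0, "az": 0, "claw": 1}, {"dx": 0, "dy": 0, "dz": -0.09, "ax": 0, "ay": 0, "az": 0, "claw": 1}, {"dx": 0, "dy": 0, "dz": -0.09, "ax": 0, "ay": 0, "az": 0, "claw": 1}, {"dx": 0, "dy": 0, "dz": -0.09, "ax": 0, "ay": 0, "az": 0, "claw": 1}, {"dx": 0, "dy": 0, "dz": -0.09, "ax": 0, "ay": 0, "az": 0, "claw": 1}, {"dx": 0, "dy": 0, "dz": -0.09, "ax": 0, "ay": 0, "az": 0, "claw": 1}, {"dx": 0, "dy": 0, "dz": -0.09, "ax": 0, "ay": 0, "az": 0, "claw": 1}, {"dx": 0, "dy": 0, "dz": -0.09, "ax": 0, "ay": 0, "az": 0, "claw": 1}])

```text
clock: 9.98
eef_pos: [528.1, -154.0, 61.6]
tool_rot: [-1.57, 0.001, -1.662]
force: [-1.1, 1.5, 10.7]
width: -0.4
```

```bash
python3 - <<'E'
from h import *
g,w,a,N=needle2("scene")
s=st(); print(a,N)
show(g,"s16.png",125,155,225,215,8)
E
```

```text
t 10.03 p [ 528.04 -153.97   61.63] r [-1.570e+00  1.000e-03 -1.662e+00] f [-0.77  2.03 10.51] w 0.2
1.577 10.51
```

View pics/s16.png

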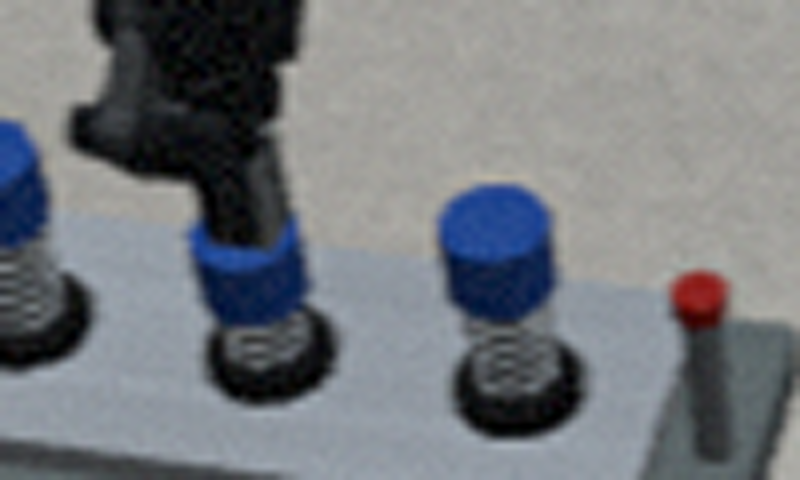

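servo_tool(increments=[{"dx": 0, "dy": 0, "dz": 0, "ax": 0, "ay": 0, "az": 0, "claw": 1}, {"dx": 0, "dy": 0, "dz": 0, "ax": 0, "ay": 0, "az": 0, "claw": 1}, {"dx": 0, "dy": 0, "dz": 0, "ax": 0, "ay": 0, "az": 0, "claw": 1}, {"dx": 0, "dy": 0, "dz": 0, "ax": 0, "ay": 0, "az": 0, "claw": 1}, {"dx": 0, "dy": 0, "dz": 0, "ax": 0, "ay": 0, "az": 0, "claw": 1}, {"dx": 0, "dy": 0, "dz": 0, "ax": 0, "ay": 0, "az": 0, "claw": 1}, {"dx": 0, "dy": 0, "dz": 0, "ax": 0, "ay": 0, "az": 0, "claw": 1}])

```text
clock: 10.62
eef_pos: [528.1, -154.0, 61.6]
tool_rot: [-1.57, 0.001, -1.662]
force: [-0.5, 2.4, 10.4]
width: 0.1
```

servo_tool(increments=[{"dx": 0, "dy": 0, "dz": 3.3, "ax": 0, "ay": 0, "az": 0, "claw": 1}, {"dx": 0, "dy": 0, "dz": 3.8, "ax": 0, "ay": 0, "az": 0, "claw": 1}, {"dx": -0.35, "dy": -3.7, "dz": 3.8, "ax": 0, "ay": 0, "az": 0, "claw": 1}, {"dx": -0.71, "dy": -7.47, "dz": 3.8, "ax": 0, "ay": 0, "az": 0, "claw": 1}, {"dx": -0.71, "dy": -7.47, "dz": 3.8, "ax": 0, "ay": 0, "az": 0, "claw": 1}, {"dx": -0.71, "dy": -7.47, "dz": 2.6, "ax": 0, "ay": 0, "az": 0, "claw": 1}, {"dx": -0.71, "dy": -7.47, "dz": 2.3, "ax": 0, "ay": 0, "az": 0, "claw": 1}, {"dx": -0.71, "dy": -7.47, "dz": 2.3, "ax": 0, "ay": 0, "az": 0, "claw": 1}])

```text
clock: 11.28
eef_pos: [519.3, -228.6, 82.6]
tool_rot: [-1.573, 0.001, -1.662]
force: [-0.2, -0.0, -0.0]
width: -0.2
```

```bash
python3 - <<'E'
from h import *
g,w,a,N=needle2("scene")
s=st(); print(a,N)
show(g,"s17.png",90,145,170,205,9)
E
```

```text
t 11.33 p [ 519.84 -228.52   83.17] r [-1.573e+00  1.000e-03 -1.662e+00] f [ 0.34  0.48 -0.12] w 0.0
0.011 0.07
```

View pics/s17.png

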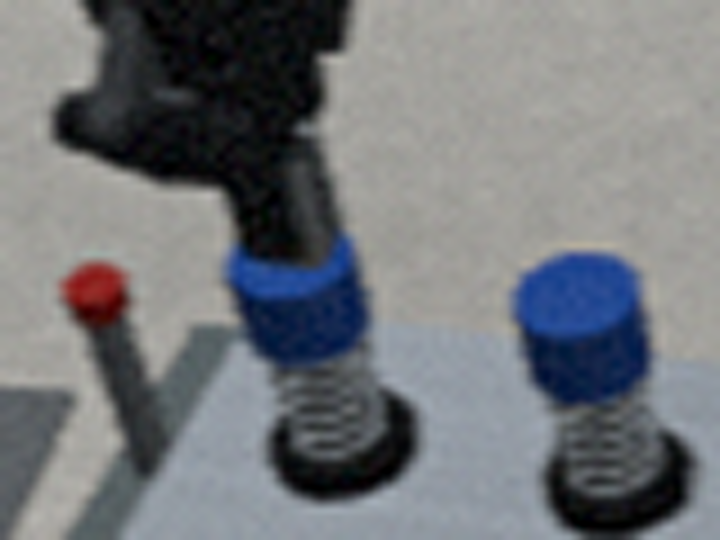

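servo_tool(increments=[{"dx": 0, "dy": 0, "dz": -0.2, "ax": 0, "ay": 0, "az": 0, "claw": 1}, {"dx": 0, "dy": 0, "dz": -0.4, "ax": 0, "ay": 0, "az": 0, "claw": 1}, {"dx": 0, "dy": 0, "dz": -0.6, "ax": 0, "ay": 0, "az": 0, "claw": 1}, {"dx": 0, "dy": 0, "dz": -0.6, "ax": 0, "ay": 0, "az": 0, "claw": 1}])

```text
clock: 11.67
eef_pos: [520.9, -228.8, 78.0]
tool_rot: [-1.57, 0.0, -1.661]
force: [-0.0, 1.3, 3.7]
width: -0.1
```

```bash
python3 - <<'E'
from h import *
g,w,a,N=needle2("scene")
s=st(); print(a,N)
E
```

```text
t 11.72 p [ 520.95 -228.76   78.16] r [-1.57   0.    -1.661] f [-0.89  0.9   4.03] w 0.0
0.653 4.36
```

servo_tool(increments=[{"dx": 0, "dy": 0, "dz": -0.15, "ax": 0, "ay": 0, "az": 0, "claw": 1}, {"dx": 0, "dy": 0, "dz": -0.3, "ax": 0, "ay": 0, "az": 0, "claw": 1}, {"dx": 0, "dy": 0, "dz": -0.3, "ax": 0, "ay": 0, "az": 0, "claw": 1}])

```text
clock: 11.97
eef_pos: [521.0, -228.8, 75.3]
tool_rot: [-1.57, 0.0, -1.662]
force: [0.1, 1.7, 7.1]
width: -0.1
```

```bash
python3 - <<'E'
from h import *
g,w,a,N=needle2("scene")
s=st(); print(a,N)
E
```

```text
t 12.02 p [ 520.98 -228.8    75.38] r [-1.57   0.    -1.662] f [-0.68  1.04  6.86] w -0.2
1.137 7.58
```

Slope about 1.15 N/mm; about 3.8 mm to 12 N.

servo_tool(increments=[{"dx": 0, "dy": 0, "dz": -0.2, "ax": 0, "ay": 0, "az": 0, "claw": 1}, {"dx": 0, "dy": 0, "dz": -0.35, "ax": 0, "ay": 0, "az": 0, "claw": 1}, {"dx": 0, "dy": 0, "dz": -0.35, "ax": 0, "ay": 0, "az": 0, "claw": 1}])

```text
clock: 12.27
eef_pos: [521.0, -228.8, 72.1]
tool_rot: [-1.57, 0.0, -1.662]
force: [-1.4, 1.7, 10.9]
width: -0.1
```

```bash
python3 - <<'E'
from h import *
g,w,a,N=needle2("scene")
s=st(); print(a,N)
E
```

```text
t 12.32 p [ 521.   -228.84   72.28] r [-1.57   0.    -1.662] f [-0.57  1.72 10.34] w -0.0
1.658 11.05
```

servo_tool(increments=[{"dx": 0, "dy": 0, "dz": -0.09, "ax": 0, "ay": 0, "az": 0, "claw": 1}, {"dx": 0, "dy": 0, "dz": -0.09, "ax": 0, "ay": 0, "az": 0, "claw": 1}, {"dx": 0, "dy": 0, "dz": -0.09, "ax": 0, "ay": 0, "az": 0, "claw": 1}])

```text
clock: 12.57
eef_pos: [521.0, -228.8, 71.6]
tool_rot: [-1.569, 0.0, -1.662]
force: [-2.0, 1.2, 11.4]
width: -0.3
```

```bash
python3 - <<'E'
from h import *
g,w,a,N=needle2("scene")
s=st(); print(a,N); cv2.imwrite("pics/d17.png",w[:,:,::-1])
E
```

```text
t 12.62 p [ 521.   -228.82   71.57] r [-1.570e+00  1.000e-03 -1.662e+00] f [-1.38  1.95 10.98] w -0.2
1.747 11.65
```

View pics/d17.png

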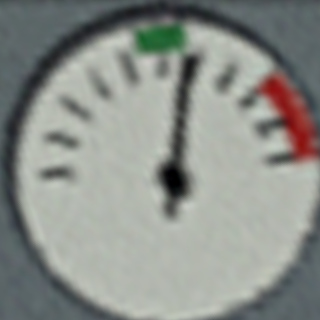

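servo_tool(increments=[{"dx": 0, "dy": 0, "dz": -0.04, "ax": 0, "ay": 0, "az": 0, "claw": 1}, {"dx": 0, "dy": 0, "dz": -0.04, "ax": 0, "ay": 0, "az": 0, "claw": 1}, {"dx": 0, "dy": 0, "dz": -0.04, "ax": 0, "ay": 0, "az": 0, "claw": 1}, {"dx": 0, "dy": 0, "dz": -0.04, "ax": 0, "ay": 0, "az": 0, "claw": 1}])

```text
clock: 12.95
eef_pos: [521.1, -228.9, 71.3]
tool_rot: [-1.569, 0.0, -1.662]
force: [-1.1, 1.2, 11.7]
width: 0.0
```

```bash
python3 - <<'E'
from h import *
g,w,a,N=needle2("scene")
s=st(); print(a,N)
E
```

```text
t 13.0 p [ 521.05 -228.84   71.27] r [-1.569e+00  1.000e-03 -1.662e+00] f [-2.35  2.12 10.84] w -0.6
1.8 12.0
```

servo_tool(increments=[{"dx": 0, "dy": 0, "dz": -0.02, "ax": 0, "ay": 0, "az": 0, "claw": 1}, {"dx": 0, "dy": 0, "dz": -0.02, "ax": 0, "ay": 0, "az": 0, "claw": 1}, {"dx": 0, "dy": 0, "dz": -0.02, "ax": 0, "ay": 0, "az": 0, "claw": 1}, {"dx": 0, "dy": 0, "dz": -0.02, "ax": 0, "ay": 0, "az": 0, "claw": 1}, {"dx": 0, "dy": 0, "dz": -0.02, "ax": 0, "ay": 0, "az": 0, "claw": 1}, {"dx": 0, "dy": 0, "dz": -0.02, "ax": 0, "ay": 0, "az": 0, "claw": 1}, {"dx": 0, "dy": 0, "dz": -0.02, "ax": 0, "ay": 0, "az": 0, "claw": 1}, {"dx": 0, "dy": 0, "dz": -0.02, "ax": 0, "ay": 0, "az": 0, "claw": 1}])

```text
clock: 13.67
eef_pos: [521.1, -228.8, 71.1]
tool_rot: [-1.569, 0.001, -1.662]
force: [-1.2, 2.1, 12.3]
width: 0.3
```

```bash
python3 - <<'E'
from h import *
g,w,a,N=needle2("scene")
s=st(); print(a,N)
E
```

```text
t 13.72 p [ 521.07 -228.83   71.11] r [-1.569e+00  1.000e-03 -1.662e+00] f [-1.83  2.52 12.13] w 0.0
1.836 12.24
```

servo_tool(increments=[{"dx": 0, "dy": 0, "dz": 0, "ax": 0, "ay": 0, "az": 0, "claw": 1}, {"dx": 0, "dy": 0, "dz": 0, "ax": 0, "ay": 0, "az": 0, "claw": 1}, {"dx": 0, "dy": 0, "dz": 0, "ax": 0, "ay": 0, "az": 0, "claw": 1}, {"dx": 0, "dy": 0, "dz": 0, "ax": 0, "ay": 0, "az": 0, "claw": 1}, {"dx": 0, "dy": 0, "dz": 0, "ax": 0, "ay": 0, "az": 0, "claw": 1}, {"dx": 0, "dy": 0, "dz": 0, "ax": 0, "ay": 0, "az": 0, "claw": 1}])

```text
clock: 14.22
eef_pos: [521.0, -228.8, 71.1]
tool_rot: [-1.569, 0.001, -1.662]
force: [-1.3, 2.0, 11.3]
width: -0.1
```

servo_tool(increments=[{"dx": 0, "dy": 0, "dz": 3.5, "ax": 0, "ay": 0, "az": 0, "claw": 1}, {"dx": 0, "dy": 0, "dz": 7.0, "ax": 0, "ay": 0, "az": 0, "claw": 0.5}, {"dx": 0.35, "dy": 3.7, "dz": 8, "ax": 0, "ay": 0, "az": 0, "claw": -0.5}, {"dx": 0.71, "dy": 7.47, "dz": 8, "ax": 0, "ay": 0, "az": 0, "claw": -0.5}, {"dx": 0.71, "dy": 7.47, "dz": 8, "ax": 0, "ay": 0, "az": 0, "claw": -0.5}, {"dx": 0.71, "dy": 7.47, "dz": 6, "ax": 0, "ay": 0, "az": 0, "claw": -0.5}, {"dx": 0.71, "dy": 7.47, "dz": 6, "ax": 0, "ay": 0, "az": 0, "claw": -0.5}])

```text
clock: 14.8
eef_pos: [526.0, -152.5, 127.6]
tool_rot: [-1.575, 0.001, -1.659]
force: [-0.4, 0.3, -0.0]
width: 64.1
```

```bash
python3 - <<'E'
from h import *
g,w,a,N=needle2("scene")
s=st(); print(a,N,proj(g,s["eef_pos"]))
show(g,"s18.png",90,110,230,215,5.5)
g=cam("top");im=np.clip(g["color"].astype(float)*2,0,255).astype(np.uint8)
g["color"]=im; show(g,"t18.png",290,125,450,250,5);st()
E
```

```text
t 14.85 p [ 526.12 -153.5   128.46] r [-1.575e+00  1.000e-03 -1.661e+00] f [0.13 0.26 0.28] w 64.0
0.011 0.07 [153.82703694 169.78000496]
t 14.9 p [ 526.71 -154.39  129.22] r [-1.573  0.    -1.662] f [-0.07 -0.03  0.08] w 64.1
```

View pics/s18.png

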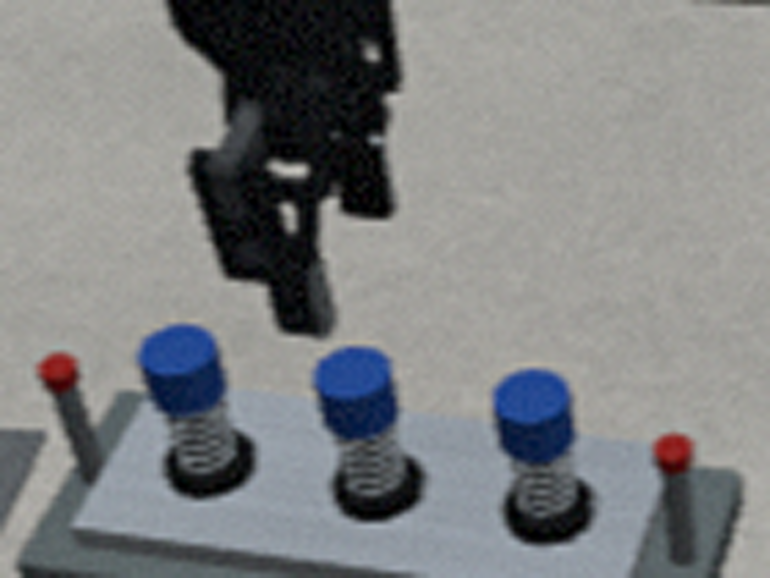

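View pics/t18.png

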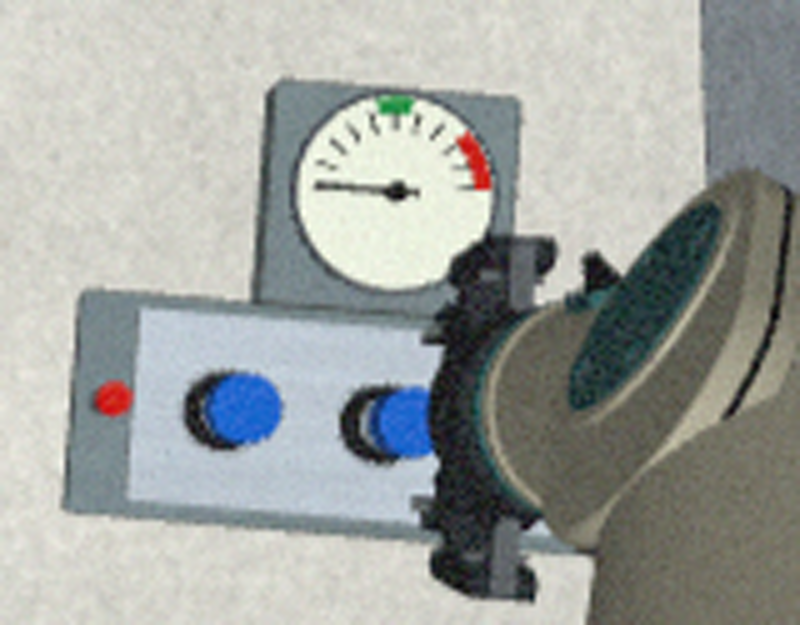

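```bash
python3 - <<'E'
from h import *
s=np.load("scene0.npy",allow_pickle=True).item();t=np.load("top0.npy",allow_pickle=True).item()
for z in(128,140,150,160,170,180): print(z,proj(s,[526.3,-153.8,z]).round(1),proj(t,[526.3,-154,z]).round(1))
# triangulate tips
def tri(a,b):
    o1,d1=ray(s,*a);o2,d2=ray(t,*b)
    A=np.c_[d1,-d2];k=np.linalg.lstsq(A,o2-o1,rcond=None)[0];p,q=o1+k[0]*d1,o2+k[1]*d2
    return (p+q)/2,np.linalg.norm(p-q)
print(tri((145.5,170.5),(377,192)),tri((157.3,148.7),(374,225.6)))
E
```

```text
128 [153.7 170. ] [374.  209.9]
140 [152.8 165.9] [375.4 209.8]
150 [152.  162.4] [376.6 209.7]
160 [151.2 158.8] [377.8 209.7]
170 [150.4 155.2] [379.1 209.6]
180 [149.6 151.6] [380.4 209.5]
(array([ 563.78840808, -154.76179054,  159.97649656]), np.float64(2.759118213293794)) (array([ 493.2909024 , -146.67935113,  161.06452122]), np.float64(3.641416555898779))
```

servo_tool(increments=[{"dx": 0, "dy": 0, "dz": -2.5, "ax": 0, "ay": 0, "az": 0, "claw": -0.5}, {"dx": 0, "dy": 0, "dz": -5, "ax": 0, "ay": 0, "az": 0, "claw": -0.5}, {"dx": 0, "dy": 0, "dz": -7, "ax": 0, "ay": 0, "az": 0, "claw": -0.5}, {"dx": 0, "dy": 0, "dz": -7.9, "ax": 0, "ay": 0, "az": 0, "claw": -0.5}, {"dx": 0, "dy": 0, "dz": -7.9, "ax": 0, "ay": 0, "az": 0, "claw": -0.5}, {"dx": 0, "dy": 0, "dz": -7.9, "ax": 0, "ay": 0, "az": 0, "claw": -0.5}])

```text
clock: 15.4
eef_pos: [527.8, -155.1, 51.2]
tool_rot: [-1.571, -0.0, -1.663]
force: [0.1, 0.6, -0.3]
width: 64.2
```

```bash
python3 - <<'E'
from h import *
g,w,a,N=needle2("scene")
s=st(); print(a,N)
show(g,"s19.png",110,130,210,210,8)
g=cam("top");im=np.clip(g["color"].astype(float)*2,0,255).astype(np.uint8)
g["color"]=im; show(g,"t19.png",330,160,430,250,8);st()
E
```

```text
t 15.45 p [ 528.34 -155.18   51.83] r [-1.569e+00 -1.000e-03 -1.663e+00] f [-0.02  0.37  0.45] w 64.1
0.011 0.08
t 15.5 p [ 528.61 -155.05   52.08] r [-1.569e+00 -1.000e-03 -1.662e+00] f [-0.17  0.2   0.14] w 64.0
```

View pics/s19.png

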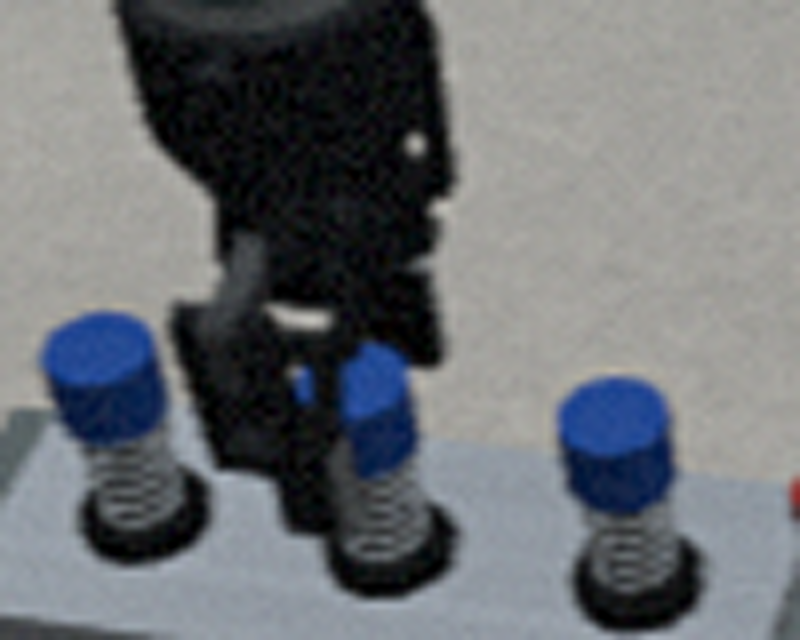

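View pics/t19.png

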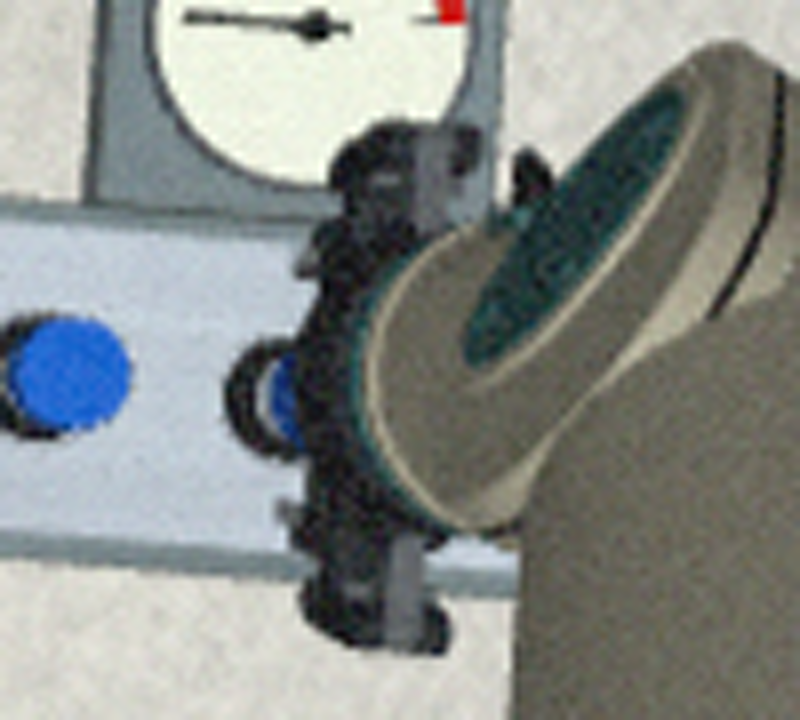

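```bash
python3 - <<'E'
from h import *
s=np.load("scene0.npy",allow_pickle=True).item();t=np.load("top0.npy",allow_pickle=True).item()
crop=lambda p:(p-[110,130])*8
for off in(0,-5,3):
  for z in(75,82,88): print(off,z,"front",crop(proj(s,[*(M+36*TX+off*TY),z])).round(),"back",crop(proj(s,[*(M-36*TX+off*TY),z])).round(),"top f/b",((proj(t,[*(M+36*TX+off*TY),z])-[330,160])*8).round(),((proj(t,[*(M-36*TX+off*TY),z])-[330,160])*8).round())
print(crop(proj(s,[*M,106])))
E
```

```text
0 75 front [324. 552.] back [410. 377.] top f/b [324. 271.] [307. 520.]
0 82 front [320. 534.] back [406. 359.] top f/b [330. 270.] [313. 521.]
0 88 front [316. 519.] back [403. 344.] top f/b [335. 269.] [318. 521.]
-5 75 front [307. 549.] back [393. 375.] top f/b [341. 272.] [324. 522.]
-5 82 front [303. 532.] back [390. 357.] top f/b [347. 271.] [330. 522.]
-5 88 front [299. 516.] back [386. 342.] top f/b [353. 270.] [335. 523.]
3 75 front [335. 553.] back [420. 378.] top f/b [313. 270.] [296. 519.]
3 82 front [330. 535.] back [416. 360.] top f/b [319. 269.] [302. 520.]
3 88 front [327. 520.] back [413. 345.] top f/b [324. 268.] [307. 520.]
[349.99398218 382.24185562]
```

servo_tool(increments=[{"dx": 0, "dy": 0.2, "dz": -0.5, "ax": 0, "ay": 0, "az": 0, "claw": -0.5}, {"dx": 0, "dy": 0.2, "dz": -0.5, "ax": 0, "ay": 0, "az": 0, "claw": -0.2}, {"dx": 0, "dy": 0.2, "dz": -0.5, "ax": 0, "ay": 0, "az": 0, "claw": 0.1}, {"dx": 0, "dy": 0.2, "dz": -0.5, "ax": 0, "ay": 0, "az": 0, "claw": 1}, {"dx": 0, "dy": 0.2, "dz": -0.5, "ax": 0, "ay": 0, "az": 0, "claw": 1}, {"dx": 0, "dy": 0.2, "dz": -0.5, "ax": 0, "ay": 0, "az": 0, "claw": 1}, {"dx": 0, "dy": 0.2, "dz": -0.5, "ax": 0, "ay": 0, "az": 0, "claw": 1}])

```text
clock: 16.08
eef_pos: [527.7, -152.3, 46.0]
tool_rot: [-1.571, 0.0, -1.662]
force: [-0.1, 0.4, 1.6]
width: 30.6
```

```bash
python3 - <<'E'
from h import *
g,w,a,N=needle2("scene")
s=st(); print(a,N)
show(g,"s20.png",110,130,210,210,8)
E
```

```text
t 16.13 p [ 527.71 -152.22   45.97] r [-1.571  0.    -1.662] f [0.2  0.21 1.08] w 30.7
0.245 1.63
```

View pics/s20.png

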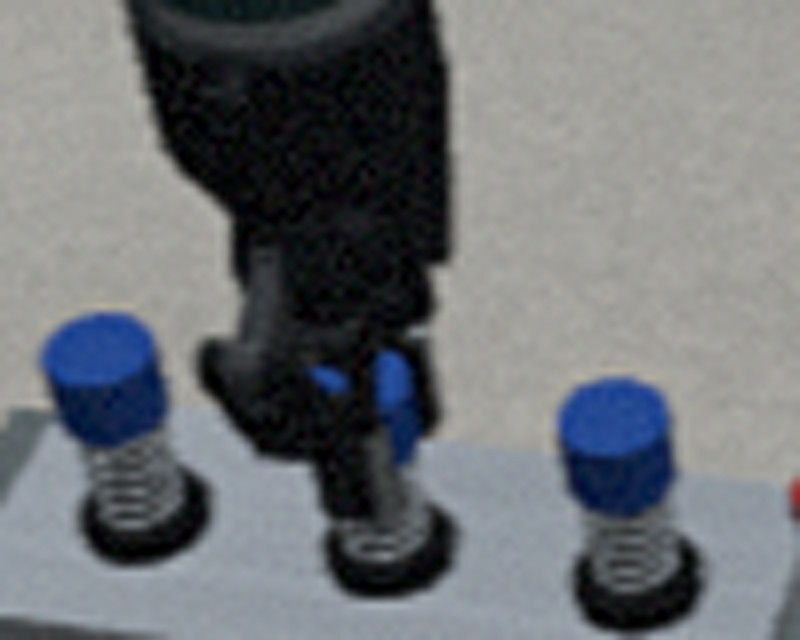

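servo_tool(increments=[{"dx": 0, "dy": 0, "dz": 0.4, "ax": 0, "ay": 0, "az": 0, "claw": 1}, {"dx": 0, "dy": 0, "dz": 1.0, "ax": 0, "ay": 0, "az": 0, "claw": 1}, {"dx": 0, "dy": 0, "dz": 2.0, "ax": 0, "ay": 0, "az": 0, "claw": 1}, {"dx": 0, "dy": 0, "dz": 4, "ax": 0, "ay": 0, "az": 0, "claw": 1}, {"dx": 0, "dy": 0, "dz": 7, "ax": 0, "ay": 0, "az": 0, "claw": 1}, {"dx": 0, "dy": 0, "dz": 9.5, "ax": 0, "ay": 0, "az": 0, "claw": 1}, {"dx": 0, "dy": 0, "dz": 9.5, "ax": 0, "ay": 0, "az": 0, "claw": 1}])

```text
clock: 16.72
eef_pos: [530.8, -154.0, 146.1]
tool_rot: [-1.562, -0.002, -1.662]
force: [0.6, -0.4, -1.6]
width: 30.3
```

```bash
python3 - <<'E'
from h import *
g,w,a,N=needle2("scene")
s=st(); print(a,N)
show(g,"s21.png",90,100,240,220,5)
E
```

```text
t 16.77 p [ 529.74 -153.19  144.02] r [-1.564e+00 -1.000e-03 -1.662e+00] f [ 0.85  0.46 -1.39] w 30.2
-0.178 -1.19
```

View pics/s21.png

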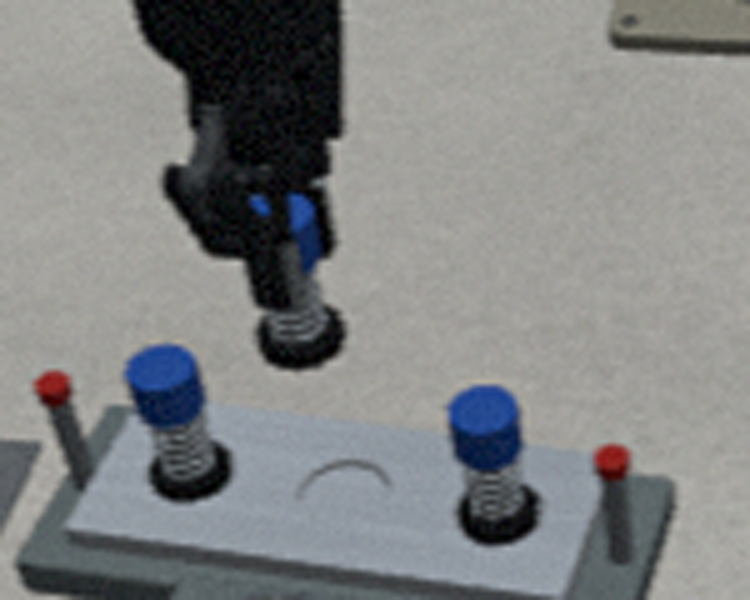

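servo_tool(increments=[{"dx": -0.1, "dy": 2, "dz": 0, "ax": 0, "ay": 0, "az": 0, "claw": 1}, {"dx": -0.3, "dy": 6, "dz": 0, "ax": 0, "ay": 0, "az": 0, "claw": 1}, {"dx": -0.5, "dy": 10, "dz": 0, "ax": 0, "ay": 0, "az": 0, "claw": 1}, {"dx": -0.7, "dy": 14, "dz": 0, "ax": 0, "ay": 0, "az": 0, "claw": 1}, {"dx": -0.9, "dy": 18, "dz": 0, "ax": 0, "ay": 0, "az": 0, "claw": 1}, {"dx": -1.1, "dy": 22, "dz": 0, "ax": 0, "ay": 0, "az": 0, "claw": 1}, {"dx": -1.3, "dy": 26, "dz": 0, "ax": 0, "ay": 0, "az": 0, "claw": 1}, {"dx": -1.5, "dy": 30, "dz": 0, "ax": 0, "ay": 0, "az": 0, "claw": 1}])

```text
clock: 17.43
eef_pos: [511.4, 149.5, 140.2]
tool_rot: [-1.572, -0.001, -1.662]
force: [1.4, 0.3, -1.8]
width: 30.4
```

servo_tool(increments=[{"dx": -0.2, "dy": 4, "dz": 0, "ax": 0, "ay": 0, "az": 0, "claw": 1}, {"dx": -0.4, "dy": 7.5, "dz": 0, "ax": 0, "ay": 0, "az": 0, "claw": 1}, {"dx": -0.55, "dy": 9.8, "dz": -0.5, "ax": 0, "ay": 0, "az": 0, "claw": 1}, {"dx": -0.55, "dy": 9.8, "dz": -3, "ax": 0, "ay": 0, "az": 0, "claw": 1}, {"dx": -0.55, "dy": 9.8, "dz": -6, "ax": 0, "ay": 0, "az": 0, "claw": 1}, {"dx": -0.55, "dy": 9.8, "dz": -8, "ax": 0, "ay": 0, "az": 0, "claw": 1}, {"dx": -0.55, "dy": 9.8, "dz": -8, "ax": 0, "ay": 0, "az": 0, "claw": 1}, {"dx": -0.55, "dy": 9.8, "dz": -8, "ax": 0, "ay": 0, "az": 0, "claw": 1}])

```text
clock: 18.1
eef_pos: [505.9, 244.9, 59.7]
tool_rot: [-1.574, -0.002, -1.662]
force: [0.4, -0.0, -0.3]
width: 30.9
```

```bash
python3 - <<'E'
from h import *
g,w,a,N=needle2("scene")
s=st(); print(a,N)
show(g,"s22.png",280,120,380,220,6)
g=cam("top");g["color"]=np.clip(g["color"].astype(float)*2,0,255).astype(np.uint8); show(g,"t22.png",150,160,260,250,7);st()
E
```

```text
t 18.15 p [507.22 245.28  60.97] r [-1.571e+00 -1.000e-03 -1.662e+00] f [ 0.34 -0.49 -0.06] w 30.4
-0.177 -1.18
t 18.2 p [507.94 245.56  61.72] r [-1.569  0.    -1.662] f [ 0.13  0.01 -0.74] w 30.5
```

View pics/s22.png

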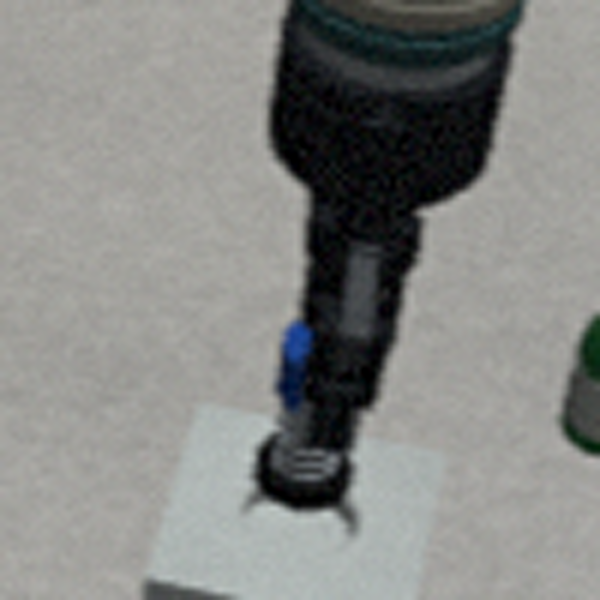

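View pics/t22.png

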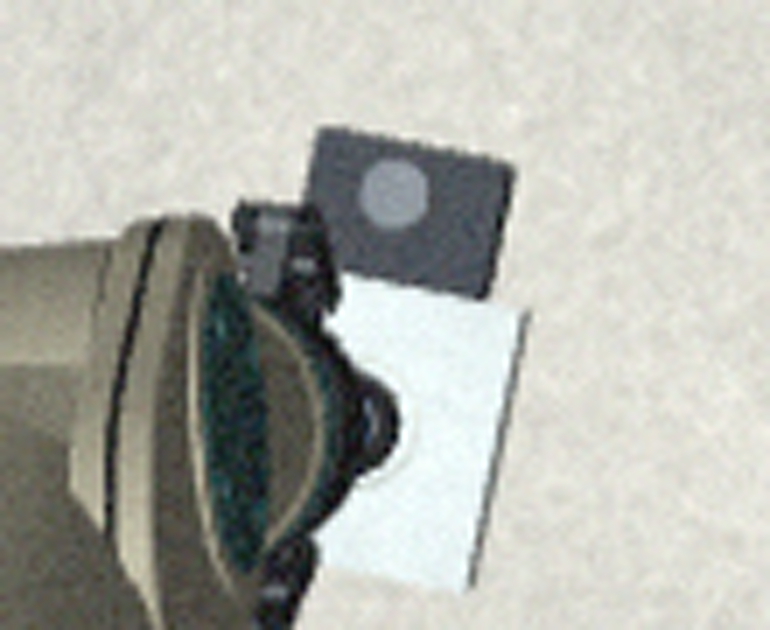

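```bash
python3 - <<'E'
from h import *
s=np.load("scene0.npy",allow_pickle=True).item();t=np.load("top0.npy",allow_pickle=True).item()
def ell(g,c,z,r):
    P=np.array([proj(g,[c[0]+r*np.cos(a),c[1]+r*np.sin(a),z]) for a in np.arange(0,6.28,.05)]); return P.min(0),P.max(0)
c=(508.2,240.7)
for z in(51,59): 
    a,b=ell(s,c,z,19);print("scene",z,(a-[280,120])*6,(b-[280,120])*6)
    a,b=ell(t,c,z,19);print("top",z,(a-[150,160])*7,(b-[150,160])*7)
a,b=ell(t,(507.5,240.5),30,21.5);print("sock top",(a-[150,160])*7,(b-[150,160])*7)
a,b=ell(s,(507.5,240.5),30,21.5);print("sock sc",(a-[280,120])*6,(b-[280,120])*6)
E
```

```text
scene 51 [253.29476653 443.47900868] [353.52626604 515.11264964]
top 51 [287.73296688 364.92168486] [399.25503434 477.01150861]
scene 59 [255.63957157 428.83171022] [356.46094544 500.48766246]
top 59 [283.51471339 364.72083845] [395.92605397 477.70805172]
sock top [291.89603083 360.23604391] [415.53032313 484.4939047 ]
sock sc [240.23983638 475.26393178] [351.89247045 556.15855904]
```

servo_tool(increments=[{"dx": 0, "dy": 0, "dz": -0.8, "ax": 0, "ay": 0, "az": 0, "claw": 1}, {"dx": 0, "dy": 0, "dz": -1.6, "ax": 0, "ay": 0, "az": 0, "claw": 1}, {"dx": 0, "dy": 0, "dz": -2.2, "ax": 0, "ay": 0, "az": 0, "claw": 1}, {"dx": 0, "dy": 0, "dz": -2.7, "ax": 0, "ay": 0, "az": 0, "claw": 1}, {"dx": 0, "dy": 0, "dz": -2.7, "ax": 0, "ay": 0, "az": 0, "claw": 1}, {"dx": 0, "dy": 0, "dz": -2.7, "ax": 0, "ay": 0, "az": 0, "claw": 1}])

```text
clock: 18.7
eef_pos: [506.9, 245.5, 33.4]
tool_rot: [-1.571, -0.0, -1.662]
force: [0.4, -0.4, -1.4]
width: 30.7
```

```bash
python3 - <<'E'
from h import *
g=cam("scene")
s=st()
show(g,"s23.png",290,150,370,220,8)
g=cam("top");g["color"]=np.clip(g["color"].astype(float)*2,0,255).astype(np.uint8); show(g,"t23.png",150,160,260,250,7);st()
E
```

```text
t 18.75 p [507.14 245.57  33.7 ] r [-1.571 -0.    -1.662] f [ 0.18  0.45 -0.9 ] w 30.3
t 18.8 p [507.31 245.64  33.93] r [-1.571  0.    -1.662] f [ 0.02  0.54 -1.26] w 30.4
```

View pics/s23.png

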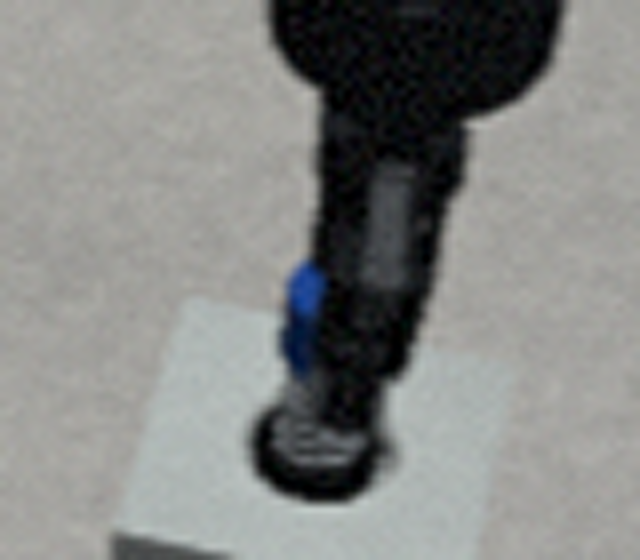

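View pics/t23.png

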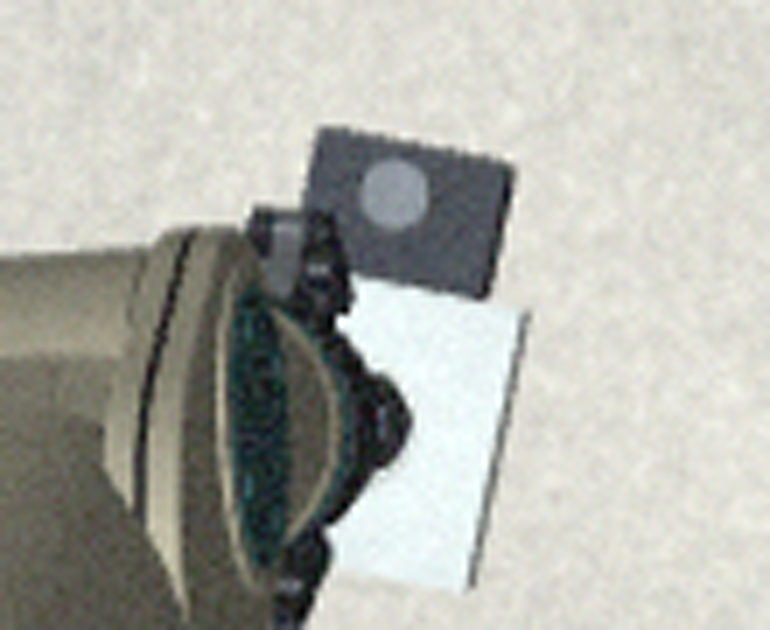

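servo_tool(increments=[{"dx": 0, "dy": 0.08, "dz": -0.1, "ax": 0, "ay": 0, "az": 0, "claw": 1}, {"dx": 0, "dy": 0.08, "dz": -0.25, "ax": 0, "ay": 0, "az": 0, "claw": 1}, {"dx": 0, "dy": 0.08, "dz": -0.4, "ax": 0, "ay": 0, "az": 0, "claw": 1}, {"dx": 0, "dy": 0.08, "dz": -0.5, "ax": 0, "ay": 0, "az": 0, "claw": 1}, {"dx": 0, "dy": 0.08, "dz": -0.5, "ax": 0, "ay": 0, "az": 0, "claw": 1}])

```text
clock: 19.22
eef_pos: [506.9, 246.4, 28.6]
tool_rot: [-1.571, -0.0, -1.662]
force: [-0.3, -0.3, -1.6]
width: 30.5
```

```bash
python3 - <<'E'
from h import *
st()
E
```

```text
t 19.22 p [506.93 246.4   28.57] r [-1.571 -0.    -1.662] f [-0.32 -0.3  -1.59] w 30.5
```

Not touching the floor yet; a little further, slowly.

servo_tool(increments=[{"dx": 0, "dy": 0, "dz": -0.08, "ax": 0, "ay": 0, "az": 0, "claw": 1}, {"dx": 0, "dy": 0, "dz": -0.15, "ax": 0, "ay": 0, "az": 0, "claw": 1}, {"dx": 0, "dy": 0, "dz": -0.15, "ax": 0, "ay": 0, "az": 0, "claw": 1}])

```text
clock: 19.47
eef_pos: [507.1, 246.5, 27.5]
tool_rot: [-1.571, 0.0, -1.662]
force: [-1.7, 0.6, 1.4]
width: 30.4
```

servo_tool(increments=[{"dx": 0, "dy": 0, "dz": -0.06, "ax": 0, "ay": 0, "az": 0, "claw": 1}, {"dx": 0, "dy": 0, "dz": -0.1, "ax": 0, "ay": 0, "az": 0, "claw": 1}, {"dx": 0, "dy": 0, "dz": -0.1, "ax": 0, "ay": 0, "az": 0, "claw": 1}])

```text
clock: 19.72
eef_pos: [507.1, 246.5, 26.4]
tool_rot: [-1.571, 0.0, -1.662]
force: [-0.4, 0.5, 2.7]
width: 30.4
```

servo_tool(increments=[{"dx": 0, "dy": 0, "dz": 0.05, "ax": 0, "ay": 0, "az": 0, "claw": 0.2}, {"dx": 0, "dy": 0, "dz": 0.05, "ax": 0, "ay": 0, "az": 0, "claw": 0}, {"dx": 0, "dy": 0, "dz": 0.05, "ax": 0, "ay": 0, "az": 0, "claw": -0.5}, {"dx": 0, "dy": 0, "dz": 0.05, "ax": 0, "ay": 0, "az": 0, "claw": -0.5}, {"dx": 0, "dy": 0, "dz": 0.05, "ax": 0, "ay": 0, "az": 0, "claw": -0.5}, {"dx": 0, "dy": 0, "dz": 0.05, "ax": 0, "ay": 0, "az": 0, "claw": -0.5}])

```text
clock: 20.22
eef_pos: [507.1, 246.5, 26.8]
tool_rot: [-1.571, 0.0, -1.662]
force: [0.5, 0.2, 0.2]
width: 63.9
```

```bash
python3 - <<'E'
from h import *
g=cam("scene")
s=st()
show(g,"s24.png",290,140,370,220,8)
E
```

```text
t 20.27 p [507.13 246.47  26.76] r [-1.571 -0.    -1.662] f [-0.18  0.02 -0.07] w 64.2
```

View pics/s24.png

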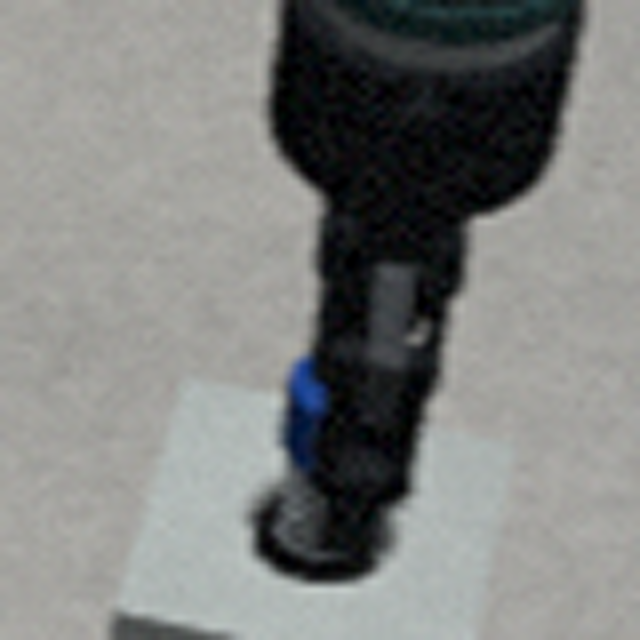

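Released, standing in the socket. Retreat straight up and away.

servo_tool(increments=[{"dx": 0, "dy": 0, "dz": 2, "ax": 0, "ay": 0, "az": 0, "claw": -0.5}, {"dx": 0, "dy": 0, "dz": 5, "ax": 0, "ay": 0, "az": 0, "claw": -0.5}, {"dx": 0, "dy": 0, "dz": 9, "ax": 0, "ay": 0, "az": 0, "claw": -0.5}, {"dx": 0, "dy": 0, "dz": 13, "ax": 0, "ay": 0, "az": 0, "claw": -0.5}, {"dx": -2, "dy": 3, "dz": 15, "ax": 0, "ay": 0, "az": 0, "claw": -0.5}, {"dx": -5, "dy": 6, "dz": 16, "ax": 0, "ay": 0, "az": 0, "claw": -0.5}, {"dx": -8, "dy": 9, "dz": 16, "ax": 0, "ay": 0, "az": 0, "claw": -0.5}, {"dx": -8, "dy": 9, "dz": 16, "ax": 0, "ay": 0, "az": 0, "claw": -0.5}])

```text
clock: 20.93
eef_pos: [419.9, 344.5, 187.0]
tool_rot: [-1.576, 0.005, -1.65]
force: [-1.4, 1.1, -0.3]
width: 64.2
```

```bash
python3 - <<'E'
from h import *
g,w,a,N=needle2("scene");st();print(a,N)
cv2.imwrite("pics/s25.png",cv2.resize(g["color"][100:340,80:420,::-1],None,fx=2.3,fy=2.3,interpolation=cv2.INTER_CUBIC))
H=hsv(g);m=(H[...,0]>105)&(H[...,0]<130)&(H[...,1]>150)&(H[...,2]>60)
for b in blobs(m): print(b)
print([proj(g,[507.5,240.5,z]).round(1) for z in(88,76,64)])
t=cam("top");t["color"]=np.clip(t["color"].astype(float)*2,0,255).astype(np.uint8); show(t,"t25.png",120,130,280,270,5)
E
```

```text
t 20.98 p [422.36 341.6  186.73] r [-1.574  0.002 -1.652] f [-0.08  0.17 -0.91] w 64.1
-0.178 -1.19
(array([122.9, 176.5]), [116, 169, 14, 17, 168])
(array([186.9, 185. ]), [180, 178, 14, 16, 168])
(array([332.8, 190.8]), [327, 184, 13, 16, 152])
(array([126.2, 314.5]), [111, 294, 30, 41, 46])
[array([332.5, 188.1]), array([331.8, 191.9]), array([331.2, 195.6])]
```

View pics/s25.png

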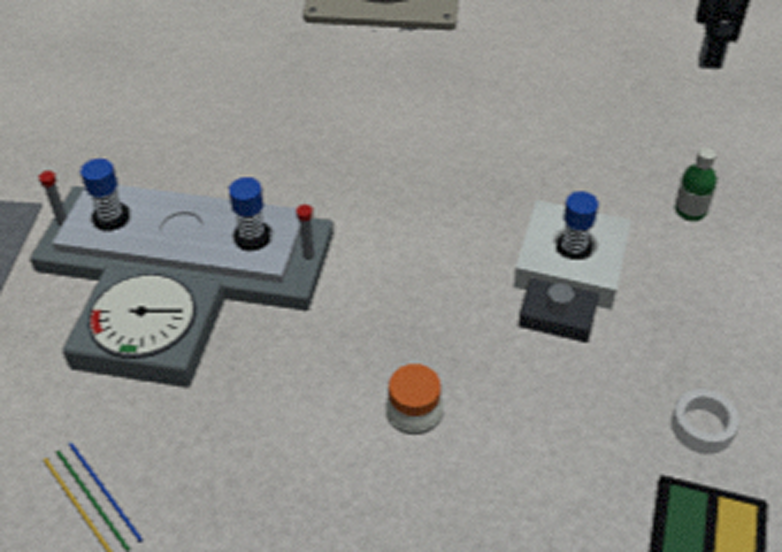

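View pics/t25.png

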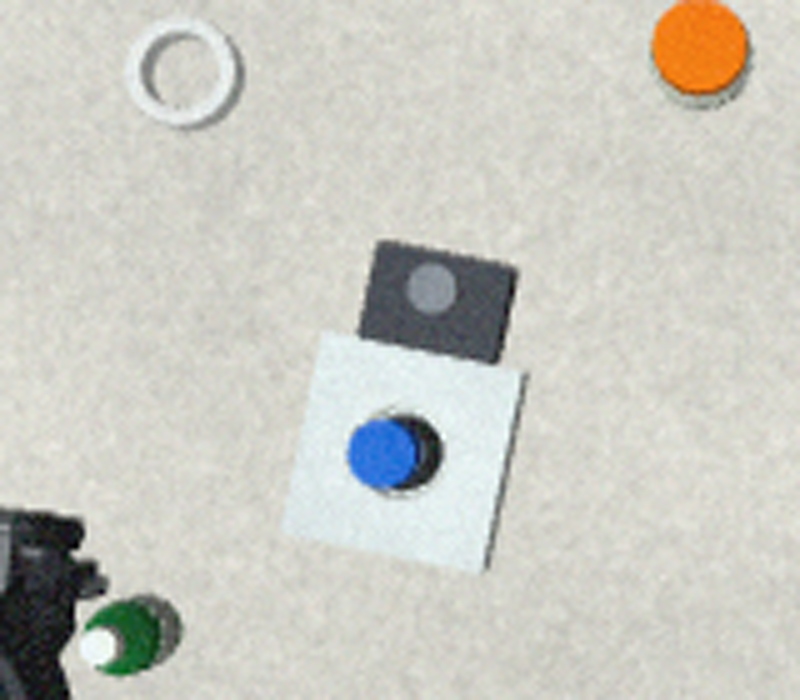

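```bash
python3 -c "
from cell import *
print(finish_job())"
```

```text
the job is handed in; nothing more can be done
None
```

The middle spring is the right one. It now stands upright in the lamp foot's socket, released, and the job was handed in at about 21 s of the 69 s allowed.

**Tests, from the robot's left end of the row:**

| Spring | How far pressed | Dial reading | Held |
|---|---|---|---|
| Left end | Level with the post tops | 5.7 N | over 1 s |
| Middle | Level with the post tops, within about 0.5 mm | 10.5 N (green band) | over 1 s |
| Right end | Stopped at 12 N, before reaching the post tops | 12.2 N | over 1 s |

The highest dial reading I took was 12.2 N, so the tester stayed well under 16 N.

**Last checks:**
- **Socket:** I lowered the spring until the wrist force showed it meeting the socket floor. Afterwards, its cap sat within about 1 pixel of where a fully seated spring should appear.
- **Tester:** The other two springs are in their seats, within about half a pixel of where they started. The dial reads -1.2 N, as expected with one spring removed.
- **Surroundings:** The pot, tape roll and bottle look undisturbed, and the gripper is clear of everything.

**One disagreement:** the shut fingertips were about 26 mm higher than the reported tool position. I therefore set the pressing and grasping heights from contact force, the dial and the pictures. The post-top level was taken as 19 mm below the measured first contact and checked in the camera.

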